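# Empty the ultrasonic cleaner into the draining rack

## Task

The ultrasonic cleaner has finished: switch it off at its red rocker while the lid is still on, then lift off the lid and set it flat on the bench. Slide every white spot plate up out of the basket and lower it, without letting it drop, fully home in a free slot of the blue draining rack, then put the lid back squarely on the cleaner. Leave the black spot plate and the other glassware where they are.

Things in the scene. Friction and masses are not known exactly. Their poses are not given: they have to be found in the camera images.
- cleaner: Fixed ultrasonic cleaner, white, front (-x) with control panel. Origin on the bench under the bath's middle. Housing x -145 to 72, y -115 to 115 mm, deck 143 mm up; round the open bath a steel rim, top 160 mm up, 124 x 208 mm outside, 112 x 196 inside. Its wire basket has 4 upright plate slots at y -63, -21, 21, 63 mm (width along x, 1.5 mm play per face), wires up to 112 mm above the bench.
- power (a joint): The cleaner's large red rocker switch (52 x 36 mm) on the front panel, which slopes 20 degrees down to the front. About +0.26 rad: far half in = on; -0.26 rad: near half (towards the cleaner's front) pressed in = off. Stays where it is left; about 4 N on the middle of a half moves it.
- power_off (a point): Point on the surface of the rocker, in the middle of its near half (the half to press down for off); 143 mm above the bench when on, 134 mm when off (it moves with the rocker). Its z axis points out of the rocker.
- lid: Loose steel lid, 138 (x) x 222 mm (y), 400 g, same either way round. Origin under its middle at the foot of its 14 mm deep skirt, which fits outside the bath's rim with 4 mm play each side. On the cleaner the origin is 146 mm above the cleaner's origin, on the bench at 0. Lid top 18 mm up; above it a black bar handle 18 mm wide (x), 90 long (y), 38 to 54 mm above the origin, a post at each end.
- rack: Fixed blue draining rack, 124 (x) x 216 mm (y), origin at the middle of its underside. 5 upright slots side by side, 42 mm apart along its y. Two cheeks hold a plate by its side edges in grooves 8 mm deep: a slot is 12 mm wide (y), 89 mm from groove bottom to groove bottom (x), open at the top. Groove tops 57 mm above the bench, edges rounded 4 mm as lead-in.
- slot1 (a point): Slot 1 of the draining rack (-84 mm along the rack's y): the point in the middle of the slot on its floor, 12 mm above the bench, where the middle of a seated plate's lower edge comes to rest. Axes as the rack's: x along the slot (a plate's width), y across it, z up.
- slot2 (a point): Slot 2 of the draining rack (-42 mm along the rack's y): the point in the middle of the slot on its floor, 12 mm above the bench, where the middle of a seated plate's lower edge comes to rest. Axes as the rack's: x along the slot (a plate's width), y across it, z up.
- slot3 (a point): Slot 3 of the draining rack (0 mm along the rack's y): the point in the middle of the slot on its floor, 12 mm above the bench, where the middle of a seated plate's lower edge comes to rest. Axes as the rack's: x along the slot (a plate's width), y across it, z up.
- slot4 (a point): Slot 4 of the draining rack (42 mm along the rack's y): the point in the middle of the slot on its floor, 12 mm above the bench, where the middle of a seated plate's lower edge comes to rest. Axes as the rack's: x along the slot (a plate's width), y across it, z up.
- slot5 (a point): Slot 5 of the draining rack (84 mm along the rack's y): the point in the middle of the slot on its floor, 12 mm above the bench, where the middle of a seated plate's lower edge comes to rest. Axes as the rack's: x along the slot (a plate's width), y across it, z up.
- plate1: Spot plate 1, to be moved: white porcelain slab with 3 x 4 shallow wells drawn on its faces (take it as a flat box), 85 mm wide (x), 10 thick (y), 112 tall (z), 230 g. Stands on a short edge in a slot of the basket, lower edge 46 mm and upper edge 158 mm above the bench. Origin at the middle of its lower edge face. None if absent this time.
- plate2: Spot plate 2, to be moved: white porcelain slab with 3 x 4 shallow wells drawn on its faces (take it as a flat box), 85 mm wide (x), 10 thick (y), 112 tall (z), 230 g. Stands on a short edge in a slot of the basket, lower edge 46 mm and upper edge 158 mm above the bench. Origin at the middle of its lower edge face. None if absent this time.
- plate3: Spot plate 3, to be moved: white porcelain slab with 3 x 4 shallow wells drawn on its faces (take it as a flat box), 85 mm wide (x), 10 thick (y), 112 tall (z), 230 g. Stands on a short edge in a slot of the basket, lower edge 46 mm and upper edge 158 mm above the bench. Origin at the middle of its lower edge face. None if absent this time.
- plate4: Spot plate 4, to be moved: white porcelain slab with 3 x 4 shallow wells drawn on its faces (take it as a flat box), 85 mm wide (x), 10 thick (y), 112 tall (z), 230 g. Stands on a short edge in a slot of the basket, lower edge 46 mm and upper edge 158 mm above the bench. Origin at the middle of its lower edge face. None if absent this time.
- dark1: Black glazed spot plate of the same size and frame as the white ones, already standing in one of the rack's slots to drain; it stays there. None if not there this time.
- dark2: Black glazed spot plate of the same size and frame as the white ones, already standing in one of the rack's slots to drain; it stays there. None if not there this time.
- dark3: Black glazed spot plate of the same size and frame as the white ones, already standing in one of the rack's slots to drain; it stays there. None if not there this time.
- flask1: Clear conical flask, 72 mm across, 116 mm tall. A bystander: leave it alone. Origin at the middle of its underside.
- flask2: Greenish conical flask, 72 mm across, 116 mm tall. A bystander: leave it alone. Origin at the middle of its underside.
- beaker1: Small clear beaker, 68 mm across, 85 mm tall. A bystander: leave it alone. Origin at the middle of its underside.
- beaker2: Large clear beaker, 90 mm across, 120 mm tall. A bystander: leave it alone. Origin at the middle of its underside.
- washbottle: White plastic wash bottle with a red cap, 68 mm across, 170 mm tall. A bystander: leave it alone. Origin at the middle of its underside.
- reagent: Amber reagent bottle with a black cap, 68 mm across, 140 mm tall. A bystander: leave it alone. Origin at the middle of its underside.
- mortar: White porcelain mortar, 100 mm across, 55 mm tall. A bystander: leave it alone. Origin at the middle of its underside.

How it is judged (in metres and radians):
On the way, in this order (a step that is already met when the one before it is completed fails the run):
1. the rocker is switched off with the lid still on the cleaner (value of joint power below -0.13 rad and horizontal distance between lid and cleaner below 0.06 m and height (world z) of lid above 0.13 m), for 0.1 s.
2. the lid lies flat on the bench, clear of the cleaner (height (world z) of lid below 0.012 m and angle between lid's own z axis and vertical below 0.1 rad and horizontal distance between lid and cleaner above 0.12 m and linear speed of lid below 0.05 m/s), for 0.2 s.
3. every white spot plate stands fully home in a slot of the draining rack (((x of plate1 in the frame of slot1 between -0.007 and 0.007 m and y of plate1 in the frame of slot1 between -0.006 and 0.006 m and z of plate1 in the frame of slot1 between -0.005 and 0.005 m) or (x of plate1 in the frame of slot2 between -0.007 and 0.007 m and y of plate1 in the frame of slot2 between -0.006 and 0.006 m and z of plate1 in the frame of slot2 between -0.005 and 0.005 m) or (x of plate1 in the frame of slot3 between -0.007 and 0.007 m and y of plate1 in the frame of slot3 between -0.006 and 0.006 m and z of plate1 in the frame of slot3 between -0.005 and 0.005 m) or (x of plate1 in the frame of slot4 between -0.007 and 0.007 m and y of plate1 in the frame of slot4 between -0.006 and 0.006 m and z of plate1 in the frame of slot4 between -0.005 and 0.005 m) or (x of plate1 in the frame of slot5 between -0.007 and 0.007 m and y of plate1 in the frame of slot5 between -0.006 and 0.006 m and z of plate1 in the frame of slot5 between -0.005 and 0.005 m)) and angle between each of plate1, plate2, plate3, plate4's own z axis and vertical below 0.1 rad and ((x of plate2 in the frame of slot1 between -0.007 and 0.007 m and y of plate2 in the frame of slot1 between -0.006 and 0.006 m and z of plate2 in the frame of slot1 between -0.005 and 0.005 m) or (x of plate2 in the frame of slot2 between -0.007 and 0.007 m and y of plate2 in the frame of slot2 between -0.006 and 0.006 m and z of plate2 in the frame of slot2 between -0.005 and 0.005 m) or (x of plate2 in the frame of slot3 between -0.007 and 0.007 m and y of plate2 in the frame of slot3 between -0.006 and 0.006 m and z of plate2 in the frame of slot3 between -0.005 and 0.005 m) or (x of plate2 in the frame of slot4 between -0.007 and 0.007 m and y of plate2 in the frame of slot4 between -0.006 and 0.006 m and z of plate2 in the frame of slot4 between -0.005 and 0.005 m) or (x of plate2 in the frame of slot5 between -0.007 and 0.007 m and y of plate2 in the frame of slot5 between -0.006 and 0.006 m and z of plate2 in the frame of slot5 between -0.005 and 0.005 m)) and ((x of plate3 in the frame of slot1 between -0.007 and 0.007 m and y of plate3 in the frame of slot1 between -0.006 and 0.006 m and z of plate3 in the frame of slot1 between -0.005 and 0.005 m) or (x of plate3 in the frame of slot2 between -0.007 and 0.007 m and y of plate3 in the frame of slot2 between -0.006 and 0.006 m and z of plate3 in the frame of slot2 between -0.005 and 0.005 m) or (x of plate3 in the frame of slot3 between -0.007 and 0.007 m and y of plate3 in the frame of slot3 between -0.006 and 0.006 m and z of plate3 in the frame of slot3 between -0.005 and 0.005 m) or (x of plate3 in the frame of slot4 between -0.007 and 0.007 m and y of plate3 in the frame of slot4 between -0.006 and 0.006 m and z of plate3 in the frame of slot4 between -0.005 and 0.005 m) or (x of plate3 in the frame of slot5 between -0.007 and 0.007 m and y of plate3 in the frame of slot5 between -0.006 and 0.006 m and z of plate3 in the frame of slot5 between -0.005 and 0.005 m)) and ((x of plate4 in the frame of slot1 between -0.007 and 0.007 m and y of plate4 in the frame of slot1 between -0.006 and 0.006 m and z of plate4 in the frame of slot1 between -0.005 and 0.005 m) or (x of plate4 in the frame of slot2 between -0.007 and 0.007 m and y of plate4 in the frame of slot2 between -0.006 and 0.006 m and z of plate4 in the frame of slot2 between -0.005 and 0.005 m) or (x of plate4 in the frame of slot3 between -0.007 and 0.007 m and y of plate4 in the frame of slot3 between -0.006 and 0.006 m and z of plate4 in the frame of slot3 between -0.005 and 0.005 m) or (x of plate4 in the frame of slot4 between -0.007 and 0.007 m and y of plate4 in the frame of slot4 between -0.006 and 0.006 m and z of plate4 in the frame of slot4 between -0.005 and 0.005 m) or (x of plate4 in the frame of slot5 between -0.007 and 0.007 m and y of plate4 in the frame of slot5 between -0.006 and 0.006 m and z of plate4 in the frame of slot5 between -0.005 and 0.005 m))), for 0.2 s.
At the end, for the whole second after the job is handed in: Rocker off (below -0.13 rad). Each white plate upright (0.1 rad) in a rack slot, lower edge within 7 mm along, 6 mm across, 5 mm in height of the slot point. Lid on the cleaner: centred within 8 mm, square within 0.08 rad, level within 0.04 rad, origin 142 to 151 mm up. All at rest (all of step 3 and value of joint power below -0.13 rad and horizontal distance between lid and cleaner below 0.008 m and height (world z) of lid between 0.142 and 0.151 m and angle between lid's own z axis and vertical below 0.04 rad and angle between the x axis of lid and the x axis of cleaner, either way round below 0.08 rad and linear speed of each of plate1, plate2, plate3, plate4, lid below 0.03 m/s); the robot touches nothing.
It fails at once if the black spot plate in the rack is shifted by more than 20 mm (distance of any of dark1, dark2, dark3 from where it was at the start of the episode above 0.02 m).
It fails at once if a bystander is shifted by more than 50 mm or knocked over (distance of any of flask1, flask2, beaker1, beaker2, washbottle, reagent, mortar from where it was at the start of the episode above 0.05 m or angle between any of flask1, flask2, beaker1, beaker2, washbottle, reagent, mortar's own z axis and vertical above 0.6 rad).
It fails at once if a white plate is dropped into the rack (moves faster than 0.5 m/s with its lower edge below the groove tops) ((x of plate1 in the frame of rack between -0.05 and 0.05 m and y of plate1 in the frame of rack between -0.11 and 0.11 m and z of plate1 in the frame of rack below 0.055 m and linear speed of plate1 above 0.5 m/s) or (x of plate2 in the frame of rack between -0.05 and 0.05 m and y of plate2 in the frame of rack between -0.11 and 0.11 m and z of plate2 in the frame of rack below 0.055 m and linear speed of plate2 above 0.5 m/s) or (x of plate3 in the frame of rack between -0.05 and 0.05 m and y of plate3 in the frame of rack between -0.11 and 0.11 m and z of plate3 in the frame of rack below 0.055 m and linear speed of plate3 above 0.5 m/s) or (x of plate4 in the frame of rack between -0.05 and 0.05 m and y of plate4 in the frame of rack between -0.11 and 0.11 m and z of plate4 in the frame of rack below 0.055 m and linear speed of plate4 above 0.5 m/s)).
Of plate1, plate2, plate3, plate4 only 2 to 4 are there at a start; the rules pass over those that are not, and their reading is None.
Of dark1, dark2, dark3 only 1 to 1 are there at a start; the rules pass over those that are not, and their reading is None.
At some moment in a run one of lid may be knocked a few centimetres aside while the robot is not near it.
It also fails if it takes over 210 s, if anything falls off the work surface, if the arm or the gripper's body presses on something with over 40 N, if the wrist force passes 120 N, or if a joint passes its speed limit or range.

## Robot

A 6-joint arm with a two-finger parallel gripper is mounted at the origin on the work surface. World frame = base frame: x ahead of the robot, y to its left, z up, the work surface at z = 0. Lengths are in m, angles in degrees, forces in N, time in s.
With the tool pointing down it reaches from about 0.25 to 0.725 m from the base axis. Payload 9.7 kg.
Tool frame: the origin (TCP) lies between the finger pads; the fingertips stand 11 mm ahead of it and the grasp point (between the pads) lies 8 mm behind it; y points along the fingers, x is the direction in which the jaws open and shut, and the axes are right-handed (so a half turn about y gives the same grasp; the last joint's range is limited). The gripper opens to 85 mm and grips with 20 to 120 N. Pads are 22 mm wide; open, the fingers measure 114 mm over their backs; the gripper's body (76 mm by 85 mm) begins 54 mm behind the grasp point. The pads swing forward as they close: fully open they stand 13 mm farther back than shut.
Start: joints at [74.141, 4.979, 10.078, 95.1, 0, 90], TCP at [0.15, 0.529, 0.209] pointing down, gripper open.
Joint ranges: [-179.16, 179.16], [-48.56, 103.87], [-65.8, 70.77], [-126.05, 130.52], [-82.76, 87.17], [-180, 180]. Speed limits (degrees/s): [127.2, 127.2, 147.25, 180, 180, 180].

## Interface

Orientations are given as [roll, pitch, yaw] about the fixed x, y, z axes, in that order (R = Rz(yaw) Ry(pitch) Rx(roll)).
In Python, from workcell import bot, vision gives the robot as it stands. The module is installed in compiled form; this text tells all that it offers.
- The arm moves only by the shell command python3 -m crank 'ROWS' [OPENING] [FORCE]. ROWS is text: rows parted by semicolons, each of 6 numbers parted by spaces: the shift along the tool's x, y, z in m, then the turn, a rotation vector about the tool's x, y, z in rad. A call has 1 to 8 rows; each row is the pose to reach, as a shift and turn from the pose commanded when the call began, along the tool's axes at that moment; what a row does not reach only later rows make up. A row lasts 1/10 s, in which the tool goes at most 50 mm and 8.59 degrees, less where a joint would pass 70% of its speed; a pose out of reach is approached as far as the arm can. A call with a gripper value outside its range is refused whole. OPENING is the gripper's target within -1 to 1 (shut at 1, half-way at 0, fully open at -1), set as the call begins (- or left out, the last holds). The fingers move at their own pace and stop on an object; FORCE is the grip in N (left out, the last holds). Time passes only in rows, so rows that repeat a pose let the fingers close. It gives the time, the measured TCP pose, the force and the opening at its end, in the units of the state.
- bot.get_obs(): the state, without advancing time (a new reading comes with each control period).
- vision.camera(name): name is "side" or "top"; returns the picture (384x512x3 uint8, red, green, blue); there is no depth.
- vision.get_calibration(name): a dict with "fx", "fy", "cx", "cy" (pixels), "rvec" (rotation vector, rad) and "tvec" (3), from world to camera coordinates, as OpenCV has them. Camera axes: x right, y down, z forward; pixel columns grow to the right and rows downward; lengths in m; the calibration is good to about 2 mm. A picture is of the moment at which its call begins. get_calibration takes no time and is no camera call.
- bot.job_done(): hands the job in, once; it reports no verdict.
The state is a dict: "time": time; "q": joint angles; "qd": joint speeds; "joint_efforts": joint torques, N m; "ee_pos": TCP position; "tcp_rot": TCP orientation; "wrist_force": force on the tool from outside, world axes, zero at the start; "torque": the same for the moment, N m; "opening": finger opening in m.
Only numpy, scipy, OpenCV 4.12 (cv2) and the standard library are available. Lean on these libraries where they do the work, as an engineer would, in place of code of your own. Each camera call takes 0.05 s, during which the arm holds its last target. There are 200 camera calls.

## Working session

There is one attempt and no reset: what is moved stays moved. The work goes in short steps, Python scripts to look and compute and a shell command to move; the robot and the scene stay as the last step left them, time stands still between calls to the robot, and variables do not carry over. Pictures are saved under pics/ and viewed, about 12 in all and at most 16, crops included, and the job is handed in when it is done.

```bash
mkdir -p pics; cat > h.py <<'E'
import numpy as np, cv2
from workcell import bot, vision
def snap(n,f):
    im=vision.camera(n); cv2.imwrite('pics/'+f,im[:,:,::-1]); return im
def cal(n):
    c=vision.get_calibration(n); K=np.array([[c['fx'],0,c['cx']],[0,c['fy'],c['cy']],[0,0,1.]])
    return K,np.array(c['rvec'],float).reshape(3),np.array(c['tvec'],float).reshape(3)
def proj(n,P):
    K,r,t=cal(n); return cv2.projectPoints(np.array(P,float).reshape(-1,1,3),r,t,K,None)[0].reshape(-1,2)
def back(n,uv,z):
    K,r,t=cal(n); R=cv2.Rodrigues(r)[0]; C=-R.T@t
    d=(R.T@np.linalg.inv(K)@np.c_[np.array(uv,float).reshape(-1,2),np.ones(np.size(uv)//2)].T).T
    return C+d*((z-C[2])/d[:,2])[:,None]
E
python3 - <<'E'
from h import *
o=bot.get_obs(); print(o)
for n in('top','side'):
    snap(n,n+'0.png'); K,r,t=cal(n); R=cv2.Rodrigues(r)[0]; print(n,K[0,0],-R.T@t,R[2])
E
```

```text
{'time': 0.0, 'q': array([ 7.41387496e+01,  5.01118568e+00,  1.00369691e+01,  9.50986823e+01,
       -1.79603910e-03,  8.99999519e+01]), 'qd': array([-0.05550816,  0.04617477,  0.04138863, -0.01242339, -0.12884917,
        0.07379393]), 'joint_efforts': array([-5.73325397e-04, -5.20393538e+01,  4.64796746e+01,  1.65373221e-02,
        3.80265794e-05, -8.77839284e-06]), 'ee_pos': array([0.15026467, 0.52883025, 0.20850478]), 'tcp_rot': array([-9.00017960e+01,  7.28988127e-02,  7.41387977e+01]), 'wrist_force': array([ 0.22323755, -0.02376722,  0.27508535]), 'torque': array([ 0.02969709, -0.00142946,  0.04636868]), 'opening': 0.08542206421084715}
top 469.3089901305024 [ 0.30041639 -0.01700749  1.7420575 ] [ 0.17197842 -0.00419399 -0.98509179]
side 415.86040306997677 [0.15282586 1.12770903 1.25765552] [ 0.24430497 -0.68728613 -0.6840708 ]
```

View pics/top0.png

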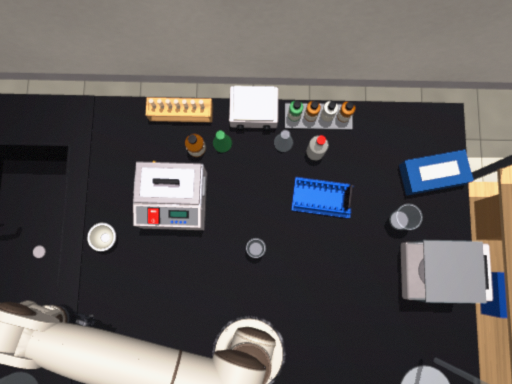

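View pics/side0.png

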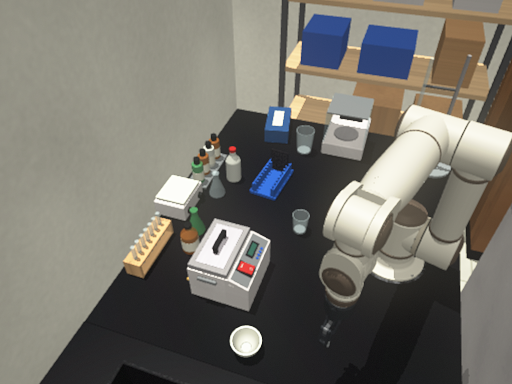

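```bash
python3 - <<'E'
import cv2,numpy as np
t=cv2.imread('pics/top0.png');s=cv2.imread('pics/side0.png')
def c(im,x,y,w,h,k): return cv2.resize(im[y:y+h,x:x+w],None,fx=k,fy=k,interpolation=cv2.INTER_CUBIC)
A=c(t,125,150,100,75*4//3//1-0,4);A=c(t,128,158,80,75,5);B=c(s,183,215,80,75,5)
C=c(t,284,170,80,45,5);D=c(s,242,148,80,45,5)
cv2.imwrite('pics/c1.png',np.vstack([np.hstack([A,B]),np.hstack([C,D])]))
E
```

```text
(no output)
```

View pics/c1.png

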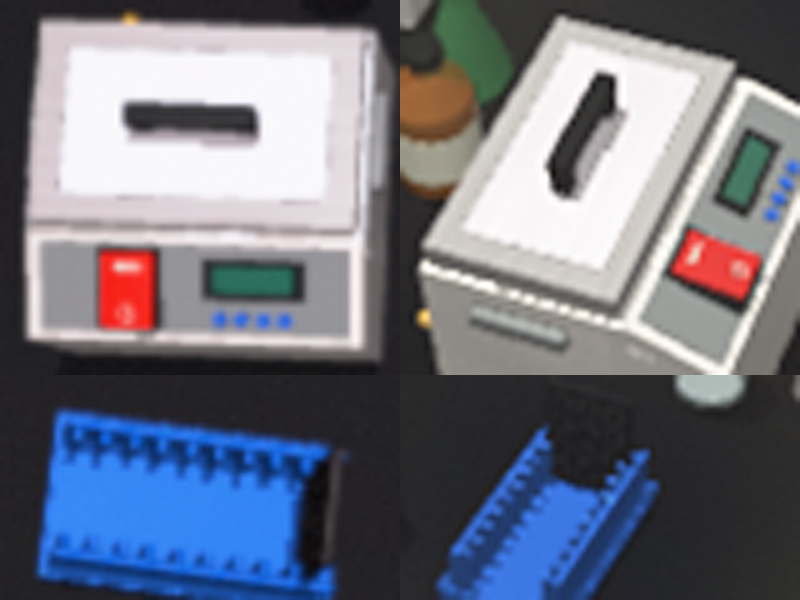

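```bash
cat > fit.py <<'E'
from h import *
from scipy.optimize import least_squares
def fit(pts,x0,f=0):
    # pts: list of (cam, local xyz, uv); solves x,y,yaw
    def res(p):
        c,s=np.cos(p[2]),np.sin(p[2]); R=np.array([[c,-s,0],[s,c,0],[0,0,1]])
        return np.concatenate([proj(n,R@np.array(l)+[p[0],p[1],0])[0]-uv for n,l,uv in pts])
    r=least_squares(res,x0); return r.x,r.fun.reshape(-1,2)
def tile(o,k,p): return (np.array(p,float)+.5)/k-.5+o
E
python3 - <<'E'
from fit import *
T=lambda p:tile((128,158),5,p); S=lambda p:tile((183,215),5,(p[0]-400,p[1]))
a,b,z=.069,.111,.164
P=[('top',(a,b,z),T((40,20))),('top',(a,-b,z),T((363,28))),('top',(-a,-b,z),T((356,230))),('top',(-a,b,z),T((27,220))),
('side',(a,b,z),S((422,247))),('side',(a,-b,z),S((560,17))),('side',(-a,-b,z),S((736,65))),('side',(-a,b,z),S((617,302)))]
# which image corner is which in side is checked by residual
import itertools
x0=[.6,.3,0]
best=None
sc=[p[2] for p in P[4:]]
for k in range(4):
  for fl in (1,-1):
    q=P[:4]+[(P[4+i][0],P[4+i][1],sc[(fl*i+k)%4]) for i in range(4)]
    x,r=fit(q,x0)
    if best is None or (r**2).sum()<best[0]: best=((r**2).sum(),x,r,q)
print(best[1],np.degrees(best[1][2])); print(best[2].round(2))
print('top only',fit(P[:4],x0)[0])
x=best[1]
print('handle',back('top',T((190,115)),.2),'rocker mid z.139',back('top',T((127,290)),.139),'near',back('top',T((127,312)),.139))
T2=lambda p:tile((284,170),5,(p[0],p[1]-375)); 
for nm,p in dict(BL=(40,577),TL=(58,410),TR=(330,445),BR=(335,597)).items(): print(nm,back('top',T2(p),0),back('top',T2(p),.057))
E
```

```text
[ 0.58034565  0.28992075 -0.00819226] -0.46938168260440755
[[ 0.18 -0.09]
 [ 0.17  0.1 ]
 [-0.39 -0.52]
 [-0.14 -0.31]
 [ 0.45 -0.03]
 [-0.02  0.16]
 [ 0.19 -0.31]
 [ 0.19  0.32]]Traceback (most recent call last):
  File "<stdin>", line 17, in <module>
  File "fit.py", line 8, in fit
    r=least_squares(res,x0); return r.x,r.fun.reshape(-1,2)
    return func(*args, **kwargs)
    result = trf(vector_fun.fun, vector_fun.jac, x0, f0, J0, lb, ub, ftol, xtol,
                 gtol, max_nfev, x_scale, loss_function, tr_solver,
                 tr_options.copy(), verbose, callback=callback_wrapped)
    return trf_no_bounds(
        fun, jac, x0, f0, J0, ftol, xtol, gtol, max_nfev, x_scale,
        loss_function, tr_solver, tr_options, verbose, callback=callback)
    J = jac(x)
    self._update_jac()
    ~~~~~~~~~~~~~~~~^^
    self.J = self.jac_wrapped(xp_copy(self.x), f0=self.f)
             ~~~~~~~~~~~~~~~~^^^^^^^^^^^^^^^^^^^^^^^^^^^^
    J, dct = approx_derivative(
             ~~~~~~~~~~~~~~~~~^
        self.fun,
        ^^^^^^^^^
    ...<2 lines>...
        **self.finite_diff_options,
 
[... 532 characters left out ...]
^^^^^^^^^^
    return np.atleast_1d(self.fun(x))
                         ~~~~~~~~^^^
    return self.f(x, *self.args, **self.kwargs)
           ~~~~~~^^^^^^^^^^^^^^^^^^^^^^^^^^^^^^
  File "fit.py", line 7, in res
    return np.concatenate([proj(n,R@np.array(l)+[p[0],p[1],0])[0]-uv for n,l,uv in pts])
                           ~~~~^^^^^^^^^^^^^^^^^^^^^^^^^^^^^^^
  File "h.py", line 9, in proj
    K,r,t=cal(n); return cv2.projectPoints(np.array(P,float).reshape(-1,1,3),r,t,K,None)[0].reshape(-1,2)
          ~~~^^^
  File "h.py", line 6, in cal
    c=vision.get_calibration(n); K=np.array([[c['fx'],0,c['cx']],[0,c['fy'],c['cy']],[0,0,1.]])
ValueError: time passes only in moves, steps and waits
```

```bash
sed -i 's/^def cal(n)/import functools\n@functools.cache\ndef cal(n)/' h.py
python3 - <<'E'
from fit import *
T=lambda p:tile((128,158),5,p)
print('handle',back('top',T((190,115)),.2),'rocker mid z.139',back('top',T((127,290)),.139),'near',back('top',T((127,312)),.139))
T2=lambda p:tile((284,170),5,(p[0],p[1]-375)); 
for nm,p in dict(BL=(40,577),TL=(58,410),TR=(330,445),BR=(335,597)).items(): print(nm,back('top',T2(p),0),back('top',T2(p),.057))
x,r=fit([('top',(-.062,.108,0),T2((40,577))),('top',(.055,.108,.057),T2((58,410)))],[.58,-.2,0]); print(x,r)
# wire overlay, 9x crops with brightening
def wire(im,n,x,sl,o,w,h,k):
    c,s=np.cos(x[2]),np.sin(x[2]); R=np.array([[c,-s,0],[s,c,0],[0,0,1]])
    I=np.clip(cv2.resize(im[o[1]:o[1]+h,o[0]:o[0]+w],None,fx=k,fy=k,interpolation=cv2.INTER_CUBIC).astype(float)*1.0,0,255)
    I=(255*(I/255)**.5).astype(np.uint8)
    def ln(A,col):
        p=proj(n,[R@np.array(a)+[x[0],x[1],0] for a in A]); p=((p-o+.5)*k-.5).astype(int); cv2.polylines(I,[p.astype(np.int32)],True,col,1)
    ln([(-.062,-.108,0),(.062,-.108,0),(.062,.108,0),(-.062,.108,0)],(0,255,255))
    ln([(-.0445,-.108,.057),(.0445,-.108,.057),(.0445,.108,.057),(-.0445,.108,.057)],(0,255,0))
    ln([(-.0425,sl-.005,.124),(.0425,sl-.005,.124),(.0425,sl+.005,.124),(-.0425,sl+.005,.124)],(0,0,255))
    ln([(-.0425,sl,.124),(.0425,sl,.124),(.0425,sl,.012),(-.0425,sl,.012)],(0,0,255))
    return I
t=cv2.imread('pics/top0.png');s=cv2.imread('pics/side0.png')
A=wire(t,'top',x,-.084,np.array((284,170)),80,50,5);B=wire(s,'side',x,-.084,np.array((242,140)),80,65,9)[:,:]
A=wire(t,'top',x,-.084,np.array((284,170)),80,50,9)
cv2.imwrite('pics/c2.png',np.vstack([A[:,:],B])[:, :]); 
A=cv2.resize(A,None,fx=5/9,fy=5/9);
cv2.imwrite('pics/c2.png',np.hstack([wire(t,'top',x,-.084,np.array((288,170)),68,60,6)[:, :400],wire(s,'side',x,-.084,np.array((247,145)),55,60,7)]) if 0 else np.vstack([wire(t,'top',x,-.084,np.array((286,172)),72,48,7)[:300],wire(s,'side',x,-.084,np.array((244,148)),72,52,7)[:300]]))
E
```

```text
handle [[0.57911498 0.28742458 0.2       ]] rocker mid z.139 [[0.46756675 0.33612849 0.139     ]] near [[0.45248719 0.33526665 0.139     ]]
BL [[ 0.51299327 -0.14886516  0.        ]] [[ 0.50603777 -0.14455079  0.057     ]]
TL [[ 0.64033713 -0.1616727   0.        ]] [[ 0.62921495 -0.15693927  0.057     ]]
TR [[ 0.61750578 -0.36730833  0.        ]] [[ 0.60713064 -0.35584651  0.057     ]]
BR [[ 0.50223431 -0.36933248  0.        ]] [[ 0.49563084 -0.35780443  0.057     ]]
[ 0.56710337 -0.2608847  -0.06940992] [[-0.00588123  0.06651263]
 [ 0.00579612 -0.06596816]]
```

View pics/c2.png

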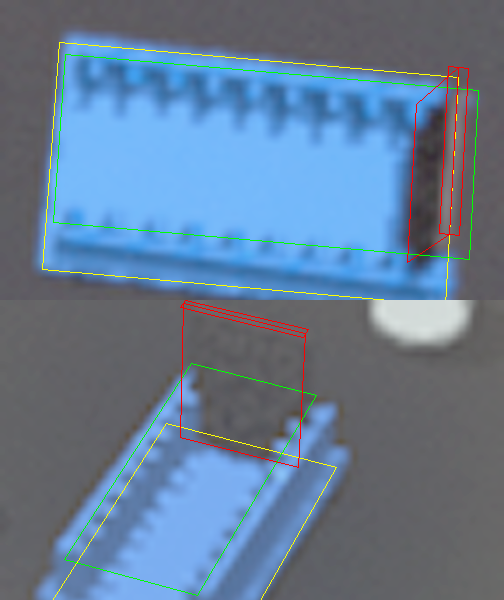

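```bash
cat > rackfit.py <<'E'
from fit import *
from scipy.optimize import minimize
C={'top':('pics/top0.png',(284,166),80,60),'side':('pics/side0.png',(236,146),76,60)}
k=4; D={}
for n,(f,o,w,h) in C.items():
    im=cv2.imread(f).astype(float)[o[1]:o[1]+h,o[0]:o[0]+w]
    b=(im[...,0]-im[...,2]); m=np.clip((b-10)/(45-10),0,1); D[n]=(m,np.array(o),w,h)
def hull(M,n,o,pts,x,v):
    c,s=np.cos(x[2]),np.sin(x[2]); R=np.array([[c,-s,0],[s,c,0],[0,0,1]])
    p=((proj(n,pts@R.T+[x[0],x[1],0])-o+.5)*k-.5)
    cv2.fillConvexPoly(M,np.round(cv2.convexHull(p.astype(np.float32))*16).astype(np.int32),v,cv2.LINE_8,4)
def box(a,b): return np.array([(i,j,l) for i in(a[0],b[0]) for j in(a[1],b[1]) for l in(a[2],b[2])])
def cost(p):
    x=p[:3]; xo,h=p[3],p[4]; e=0
    for n,(m,o,w,hh) in D.items():
        M=np.zeros((hh*k,w*k),np.uint8); W=np.zeros_like(M)
        hull(M,n,o,box((-.062,-.108,0),(.062,.108,h)),x,255)
        for sg in(-1,1): hull(M,n,o,box((sg*.037,-.108,0),(sg*xo,.108,.057)),x,255)
        hull(W,n,o,box((-.0425,-.09,.012),(.0425,-.078,.124)),x,255)
        M=cv2.resize(M,(w,hh),interpolation=cv2.INTER_AREA)/255.; W=cv2.dilate(cv2.resize(W,(w,hh),interpolation=cv2.INTER_AREA),np.ones((3,3)))/255.
        e+=(((M-m)**2)*(1-W)).sum()
    return e
if __name__=='__main__':
    for yaw in (-.07,-.1):
        p0=np.array([.567,-.261,yaw,.053,.012]); st=np.array([.006,.006,.03,.004,.005])
        r=minimize(cost,p0,method='Nelder-Mead',options=dict(initial_simplex=np.vstack([p0]+[p0+st*np.eye(5)[i] for i in range(5)]),maxfev=800,xatol=1e-5,fatol=1e-3))
        print(r.x.round(4),r.fun,cost(p0))
E
python3 rackfit.py
```

```text
[ 0.5616 -0.2585 -0.1172  0.0584  0.02  ] 59.363985932704495 179.87891340465444
[ 0.5611 -0.2587 -0.1158  0.059   0.0159] 59.32554019562458 145.92195337066008
```

```bash
cat > to.py <<'E'
import sys; from workcell import bot
import numpy as np; from scipy.spatial.transform import Rotation as Ro
a=list(map(float,sys.argv[1:5])); o=bot.get_obs()
R=Ro.from_euler('xyz',o['tcp_rot'],degrees=True); G=Ro.from_euler('xyz',[-90,0,a[3]],degrees=True)
d=R.inv().apply(np.array(a[:3])-o['ee_pos']); w=(R.inv()*G).as_rotvec()
print('row:',*(d.round(4)),*(w.round(4)),'| rows',np.ceil(max(np.linalg.norm(d)/.05,np.degrees(np.linalg.norm(w))/8.59)),'t',o['time'],'pos',o['ee_pos'].round(4),o['tcp_rot'].round(2),'F',o['wrist_force'].round(1),'op',round(o['opening'],4))
E
python3 to.py .4525 .3355 .20 0
python3 - <<'E'
from fit import *
print(proj('top',[[.4525,.3355,.143],[.58,.29,.2]]))
E
```

```text
row: -0.1034 0.0087 -0.3436 0.0008 1.2941 -0.001 | rows 9.0 t 0.1 pos [0.1502 0.5288 0.2086] [-9.000e+01  7.000e-02  7.414e+01] F [ 0.9 -0.4  0. ] op 0.0852
[[152.68004278 219.87895512]
 [164.84156946 180.32414551]]
```

```bash
python3 -m crank '-0.1034 0 -0.3436 0 1.294 0;-0.1034 0 -0.3436 0 1.294 0;-0.1034 0 -0.3436 0 1.294 0;-0.1034 0 -0.3436 0 1.294 0;-0.1034 0 -0.3436 0 1.294 0;-0.1034 0 -0.3436 0 1.294 0;-0.1034 0 -0.3436 0 1.294 0;-0.1034 0 -0.3436 0 1.294 0' 1 40; python3 -m crank '0 0 0 0 0 0'; python3 to.py .4525 .3355 .17 0
```

```text
time: 0.9
ee_pos: [0.4559, 0.3326, 0.2082]
tcp_rot: [-90.1, 0.0, 4.8]
wrist_force: [-0.8, 0.5, -0.9]
opening: -0.0
time: 1.0
ee_pos: [0.4538, 0.3343, 0.2084]
tcp_rot: [-90.0, 0.1, 5.1]
wrist_force: [-0.9, -0.5, -1.6]
opening: -0.0002
row: -0.0012 0.0384 0.0013 0.0008 0.0887 -0.001 | rows 1.0 t 1.0 pos [0.4538 0.3343 0.2084] [-9.004e+01  6.000e-02  5.080e+00] F [-0.9 -0.5 -1.6] op -0.0002
```

```bash
python3 -m crank '-0.001 0.03 0.001 0 0.0887 0;-0.001 0.048 0.001 0 0.0887 0;-0.001 0.053 0.001 0 0.0887 0;-0.001 0.057 0.001 0 0.0887 0;-0.001 0.060 0.001 0 0.0887 0;-0.001 0.063 0.001 0 0.0887 0;-0.001 0.066 0.001 0 0.0887 0;-0.001 0.066 0.001 0 0.0887 0'; python3 - <<'E'
from h import *
a=snap('top','t1.png');b=snap('side','s1.png')
c=lambda im,x,y:cv2.resize(im[y:y+75,x:x+80,::-1],None,fx=5,fy=5,interpolation=cv2.INTER_CUBIC)
cv2.imwrite('pics/c3.png',np.hstack([c(a,128,158),c(b,193,215)]))
E
```

```text
time: 1.8
ee_pos: [0.4515, 0.3366, 0.1431]
tcp_rot: [-90.0, 0.0, 0.3]
wrist_force: [0.1, 0.2, -0.1]
opening: -0.0005
```

View pics/c3.png

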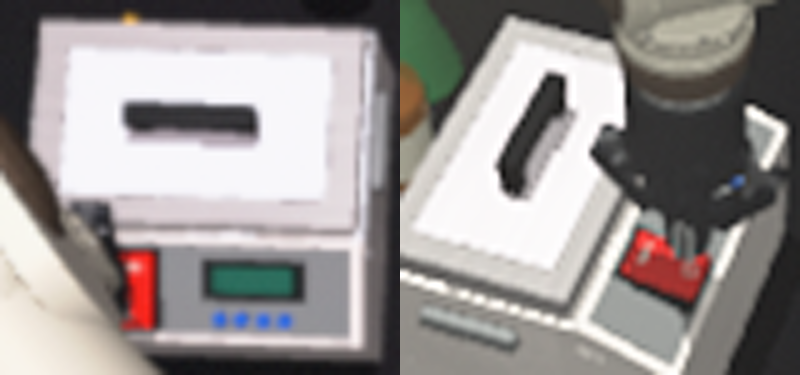

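```bash
python3 -m crank '0 0.002 0 0 0 0;0 0.004 0 0 0 0;0 0.004 0 0 0 0'; python3 -m crank '0 -0.02 0 0 0 0;0 -0.06 0 0 0 0;0 -0.11 0 0 0 0;0 -0.11 0 0 0 0' -1;python3 to.py .579 .2885 .255 0
```

```text
time: 2.2
ee_pos: [0.4514, 0.3365, 0.1388]
tcp_rot: [-90.0, 0.0, 0.3]
wrist_force: [1.3, 0.2, 0.5]
opening: 0.0005
time: 2.6
ee_pos: [0.4528, 0.3376, 0.2564]
tcp_rot: [-89.7, -0.5, 0.3]
wrist_force: [0.9, 0.4, 0.5]
opening: 0.0578
row: 0.1259 0.0021 -0.0497 -0.0059 0.0053 0.0079 | rows 3.0 t 2.6 pos [0.4528 0.3376 0.2564] [-89.67  -0.45   0.3 ] F [0.9 0.4 0.5] op 0.0578
```

```bash
python3 -m crank '0.12 0 -0.05 0 0 0;0.12 0 -0.05 0 0 0;0.12 0 -0.05 0 0 0;0.12 0 -0.05 0 0 0'; python3 to.py .579 .2885 .21 0; python3 - <<'E'
from h import *
a=snap('top','t2.png');b=snap('side','s2.png')
b0=cv2.imread('pics/side0.png')[:,:,::-1]
c=lambda im,x,y:cv2.resize(im[y:y+50,x:x+50,::-1],None,fx=8,fy=8,interpolation=cv2.INTER_CUBIC)
cv2.imwrite('pics/c4.png',np.hstack([c(b,213,240),c(b0,213,240)]))
E
```

```text
time: 3.0
ee_pos: [0.5747, 0.2853, 0.2473]
tcp_rot: [-90.1, 0.1, 0.1]
wrist_force: [0.0, -0.4, -0.2]
opening: 0.0851
row: 0.0044 0.0373 0.0032 0.0012 0.0021 -0.0012 | rows 1.0 t 3.0 pos [0.5747 0.2853 0.2473] [-9.007e+01  7.000e-02  1.200e-01] F [ 0.  -0.4 -0.2] op 0.0851
```

View pics/c4.png

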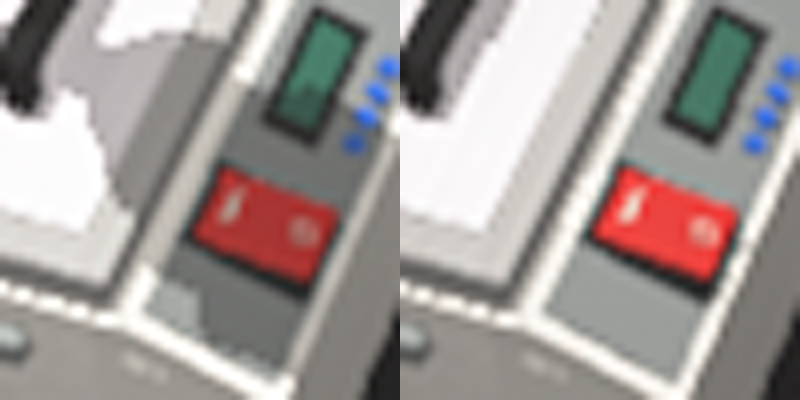

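```bash
python3 - <<'E'
from h import *
b0=cv2.imread('pics/side0.png');b=cv2.imread('pics/s2.png');t0=cv2.imread('pics/top0.png')
n=np.array([0,0,1]);cx,cy=.4675,.3361
out=[]
for im in (b0,b):
  for th in (np.radians(20-15),np.radians(20+15)):
    I=cv2.resize(im[235:290,208:263],None,fx=7,fy=7,interpolation=cv2.INTER_CUBIC)
    # x forward(+) is up the slope
    near=np.array([-np.cos(th),0,-np.sin(th)])
    off=np.array([cx,cy,0])
    zn=.143 if th<.3 else .134
    c=off+np.array([0,0,zn+.013*np.sin(th)])
    P=[c+near*s*.026+np.array([0,w*.018,0]) for s,w in((1,1),(1,-1),(-1,-1),(-1,1))]
    p=((proj('side',P)-[208,235]+.5)*7-.5).astype(np.int32); cv2.polylines(I,[p],True,(0,255,255),1); out.append(I)
cv2.imwrite('pics/c5.png',np.vstack([np.hstack(out[:2]),np.hstack(out[2:])])[:, :])
im=cv2.imread('pics/c5.png');cv2.imwrite('pics/c5.png',cv2.resize(im,(600,600)))
for im in (b0,b):
  m=((im[...,2].astype(int)-im[...,1])>80)[235:290,208:263]; ys,xs=np.nonzero(m); print(m.sum(),xs.min()+208,xs.max()+208,ys.min()+235,ys.max()+235,xs.mean(),ys.mean())
E
```

```text
148 237 254 261 274 37.96621621621622 32.5
123 238 254 261 274 37.80487804878049 32.65853658536585
```

View pics/c5.png

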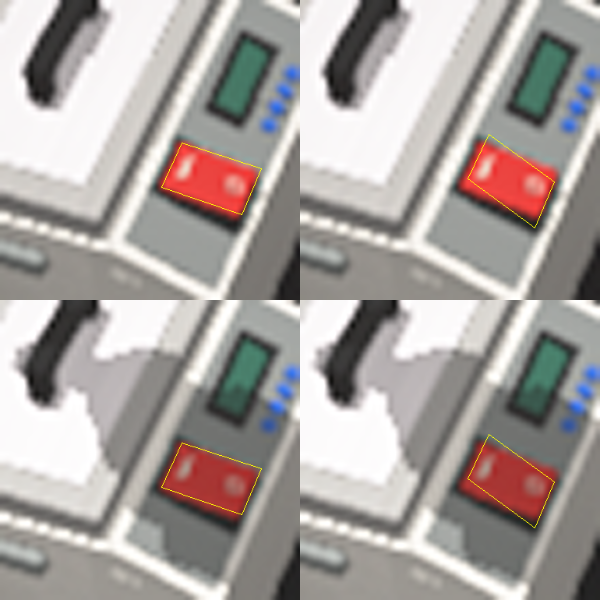

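```bash
python3 - <<'E'
from h import *
print(proj('side',[[.4515,.3365,z] for z in(.125,.132,.143,.151,.16)]), proj('side',[[.4525,.3355,.143]]))
b=cv2.imread('pics/s1.png'); I=cv2.resize(b[235:290,208:278],None,fx=8,fy=8,interpolation=cv2.INTER_CUBIC)
for z in(.132,.143,.151):
    for dy in(-.011,.011):
        p=((proj('side',[[.4515,.3365+dy,z]])[0]-[208,235]+.5)*8).astype(int); cv2.circle(I,tuple(map(int,p)),2,(0,255,255),-1)
cv2.imwrite('pics/c6.png',I)
E
```

```text
[[250.97868177 272.07037268]
 [250.94808049 270.79516055]
 [250.89956347 268.77336598]
 [250.86394452 267.28905856]
 [250.82353248 265.60501369]] [[250.71659935 268.46431165]]
```

View pics/c6.png

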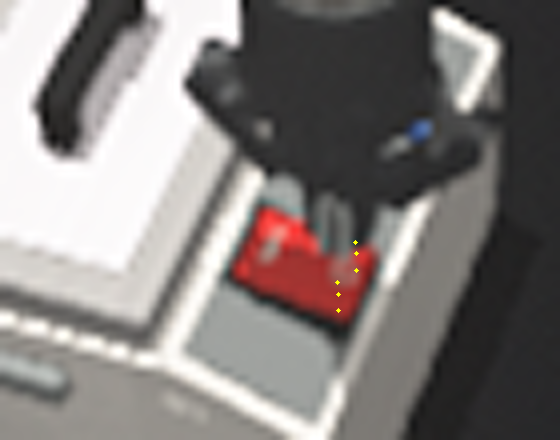

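```bash
python3 - <<'E'
from h import *
print(back('side',[[249.9,266.3]],.132),back('side',[[249.9,266.3]],.15))
out=[]
for f,n in(('t2.png','top'),('s2.png','side')):
    b=cv2.imread('pics/'+f); c=proj(n,[[.575,.2853,.236]])[0]; o=(c-[28,28]).astype(int)
    I=cv2.resize(b[o[1]:o[1]+56,o[0]:o[0]+56],None,fx=7,fy=7,interpolation=cv2.INTER_CUBIC)
    for s in(-1,1):
      for dy in(-.011,.011):
        for z in(.249,.236,.223):
          p=((proj(n,[[.575+s*.0425,.2853+dy,z]])[0]-o+.5)*7).astype(int); cv2.circle(I,tuple(map(int,p)),2,(0,255,255),-1)
    out.append(I)
cv2.imwrite('pics/c7.png',np.hstack(out))
E
```

```text
[[0.46108625 0.320067   0.132     ]] [[0.45615696 0.33298175 0.15      ]]
```

View pics/c7.png

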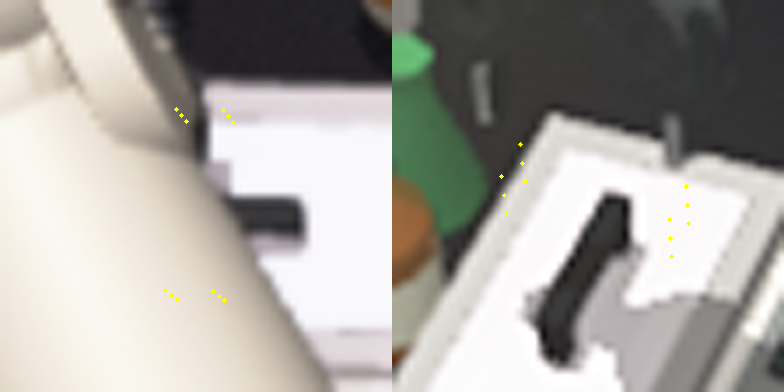

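```bash
python3 - <<'E'
from h import *
c=proj('side',[[.575,.2853,.236]])[0]; o=(c-[28,28]).astype(int)
p=np.array([[280,165],[90,122]])/7-.5+o; print(p)
for z in(.236,.25,.26,.27,.28,.29):
    B=back('side',p,z); print(z,B[:,:2].round(4).tolist(),B.mean(0).round(4),np.linalg.norm(B[0]-B[1]).round(4))
print(bot.get_obs())
E
```

```text
[[231.5        225.07142857]
 [204.35714286 218.92857143]]
0.236 [[0.5492, 0.2523], [0.6475, 0.2554]] [0.5983 0.2539 0.236 ] 0.0984
0.25 [[0.5437, 0.2643], [0.6407, 0.2674]] [0.5922 0.2659 0.25  ] 0.097
0.26 [[0.5398, 0.2729], [0.6358, 0.2759]] [0.5878 0.2744 0.26  ] 0.096
0.27 [[0.536, 0.2815], [0.631, 0.2844]] [0.5835 0.283  0.27  ] 0.0951
0.28 [[0.5321, 0.29], [0.6262, 0.293]] [0.5791 0.2915 0.28  ] 0.0941
0.29 [[0.5282, 0.2986], [0.6213, 0.3015]] [0.5748 0.3001 0.29  ] 0.0932
{'time': 3.1, 'q': array([2.66240168e+01, 1.95795841e+01, 3.16861335e+01, 1.02167855e+02,
       1.10223297e-02, 1.16390972e+02]), 'qd': array([ 1.39910314, -1.73583377, -0.9803694 ,  0.15847389,  0.07860387,
        0.1991808 ]), 'joint_efforts': array([ -1.54284004, -64.78843689,  45.46293855,  -0.15708194,
        -0.08264423,  -0.07416112]), 'ee_pos': array([0.57210262, 0.28685374, 0.24851399]), 'tcp_rot': array([-9.00173763e+01,  5.98156067e-02,  2.33030314e-01]), 'wrist_force': array([-0.7732429 ,  0.77718199,  0.75253482]), 'torque': array([0.03659074, 0.03095181, 0.05187148]), 'opening': 0.08565825148912863}
```

```bash
python3 -m crank '-0.06 0 0.025 0 0 0;-0.1196 0 0.0487 0 0 0;-0.1196 0 0.0487 0 0 0;-0.1196 0.05 0.0487 0 0 0;-0.1196 0.09 0.0487 0 0 0;-0.1196 0.105 0.0487 0 0 0;-0.1196 0.105 0.0487 0 0 0' 1;python3 -m crank '0 0.003 0 0 0 0;0 0.006 0 0 0 0;0 0.009 0 0 0 0';python3 -m crank '0 0.003 0 0 0 0;0 0.006 0 0 0 0;0 0.009 0 0 0 0'; python3 to.py .4525 .3355 .125 0
```

```text
time: 3.8
ee_pos: [0.4496, 0.335, 0.1421]
tcp_rot: [-90.1, 0.2, 0.4]
wrist_force: [-0.3, 0.3, 0.7]
opening: -0.0002
time: 4.1
ee_pos: [0.4523, 0.3358, 0.1364]
tcp_rot: [-89.9, -0.1, 0.3]
wrist_force: [0.1, -0.2, 0.0]
opening: -0.0
time: 4.4
ee_pos: [0.452, 0.3353, 0.126]
tcp_rot: [-90.0, -0.0, 0.3]
wrist_force: [-0.5, -0.0, 0.4]
opening: -0.0001
row: 0.0005 0.001 0.0002 -0.0 0.0052 0.0 | rows 1.0 t 4.4 pos [0.452  0.3353 0.126 ] [-90.   -0.    0.3] F [-0.5 -0.   0.4] op -0.0001
```

```bash
for i in 1; do python3 -m crank '0 0.003 0 0 0 0;0 0.003 0 0 0 0'|sed -n '2p;4p'; python3 -m crank '0 0.003 0 0 0 0;0 0.003 0 0 0 0'|sed -n '2p;4p'; python3 -m crank '0 0.002 0 0 0 0;0 0.002 0 0 0 0'|sed -n '2p;4p'; python3 -m crank '0 0.002 0 0 0 0;0 0.002 0 0 0 0'|sed -n '2p;4p'; done
```

```text
ee_pos: [0.4517, 0.3352, 0.1226]
wrist_force: [0.2, -1.0, 0.7]
ee_pos: [0.4519, 0.3354, 0.1203]
wrist_force: [-0.8, 0.2, 1.0]
ee_pos: [0.4518, 0.3354, 0.1186]
wrist_force: [-1.0, -0.7, 3.1]
ee_pos: [0.4518, 0.3354, 0.1166]
wrist_force: [-2.2, 0.1, 4.3]
```

```bash
python3 -m crank '0 0.002 0 0 0 0;0 0.002 0 0 0 0'|sed -n '2p;4p'; python3 -m crank '0 0.002 0 0 0 0;0 0.002 0 0 0 0'|sed -n '2p;4p'; python3 -m crank '0 0.002 0 0 0 0;0 0.002 0 0 0 0'|sed -n '2p;4p';python3 -m crank '0 0.001 0 0 0 0;0 0.001 0 0 0 0'|sed -n '2p;4p'
```

```text
ee_pos: [0.4521, 0.3355, 0.1156]
wrist_force: [-2.6, -2.2, 10.3]
ee_pos: [0.4524, 0.3356, 0.1153]
wrist_force: [-5.9, -4.5, 20.2]
ee_pos: [0.4526, 0.3356, 0.1149]
wrist_force: [-8.2, -6.3, 30.7]
ee_pos: [0.4527, 0.3357, 0.1148]
wrist_force: [-9.4, -7.7, 38.0]
```

```bash
python3 -m crank '0 -0.02 0 0 0 0;0 -0.06 0 0 0 0;0.05 -0.11 -0.02 0 0 0;0.1 -0.15 -0.04 0 0 0;0.126 -0.15 -0.05 0 0 0;0.126 -0.15 -0.05 0 0 0;0.126 -0.15 -0.05 0 0 0' -1; python3 - <<'E'
from h import *
b=snap('side','s3.png')
im=cv2.imread('pics/s3.png')
n=np.array([0,0,1]);cx,cy=.4675,.3361
I=cv2.resize(im[190:290,193:268],None,fx=7,fy=7,interpolation=cv2.INTER_CUBIC)[:600]
th=np.radians(35);near=np.array([-np.cos(th),0,-np.sin(th)])
c=np.array([cx,cy,.134+.013*np.sin(th)])
P=[c+near*s*.026+np.array([0,w*.018,0]) for s,w in((1,1),(1,-1),(-1,-1),(-1,1))]
p=((proj('side',P)-[193,190]+.5)*7-.5).astype(np.int32); cv2.polylines(I,[p],True,(0,255,255),1)
cv2.imwrite('pics/c8.png',I)
E
python3 to.py .579 .2885 .22 0
```

```text
time: 6.7
ee_pos: [0.5802, 0.285, 0.2587]
tcp_rot: [-90.0, -0.0, 0.2]
wrist_force: [1.2, -0.3, -0.8]
opening: 0.0855
row: 0.0002 0.0383 0.0029 0.0003 0.0039 -0.0008 | rows 1.0 t 6.75 pos [0.5789 0.2856 0.2583] [-9.002e+01  5.000e-02  2.200e-01] F [-0.4  1.  -0.3] op 0.0853
```

View pics/c8.png

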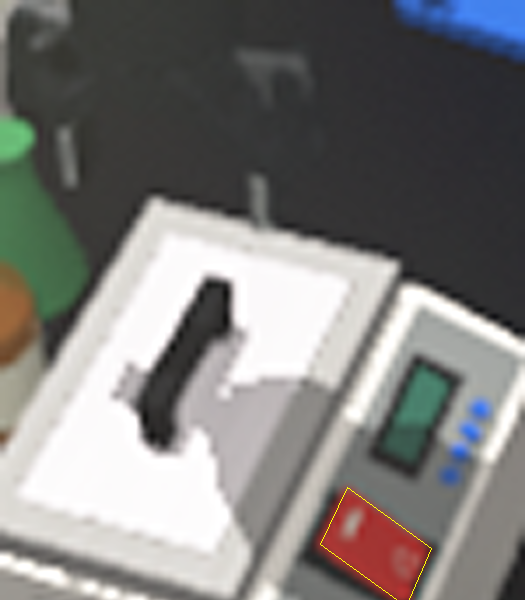

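```bash
python3 -m crank '0 0.04 0.003 0 0 0;0 0.08 0.003 0 0 0;0 0.1 0.003 0 0 0;0 0.105 0.003 0 0 0;0 0.105 0.003 0 0 0' -1; python3 -m crank '0 0 0 0 0 0;0 0 0 0 0 0;0 0 0 0 0 0;0 0 0 0 0 0;0 0 0 0 0 0;0 0 0 0 0 0' 1 60;  python3 -m crank '0 -0.005 0 0 0 0;0 -0.010 0 0 0 0;0 -0.02 0 0 0 0;0 -0.03 0 0 0 0'; python3 to.py .579 .2885 .22 0
```

```text
time: 7.25
ee_pos: [0.5769, 0.2893, 0.1539]
tcp_rot: [-90.0, 0.1, 0.4]
wrist_force: [0.5, 0.1, 0.4]
opening: 0.0854
time: 7.85
ee_pos: [0.5785, 0.2891, 0.1549]
tcp_rot: [-90.0, -0.1, 0.3]
wrist_force: [0.8, -0.1, 5.6]
opening: 0.0171
time: 8.25
ee_pos: [0.578, 0.2889, 0.1846]
tcp_rot: [-90.0, 0.0, 0.3]
wrist_force: [-0.0, -0.2, -4.1]
opening: 0.0167
row: 0.001 -0.0354 -0.0004 0.0003 0.0053 -0.0007 | rows 1.0 t 8.25 pos [0.578  0.2889 0.1846] [-9.002e+01  4.000e-02  3.000e-01] F [-0.  -0.2 -4.1] op 0.0167
```

```bash
python3 - <<'E'
from h import *
print(back('top',[[256,250],[222,142],[284,143],[195,148],[318,150],[100,238]],.03).round(3))
E
python3 -m crank '0 -0.03 0 0 0 0;0 -0.05 0 0 0 0;-0.006 -0.05 0.04 0 0 0;-0.012 -0.05 0.08 0 0 0;-0.018 -0.05 0.12 0 0 0;-0.024 -0.05 0.16 0 0 0;-0.03 -0.05 0.2 0 0 0;-0.03 -0.05 0.24 0 0 0'; python3 to.py .55 .02 .05 0
```

```text
[[ 0.361 -0.019  0.03 ]
 [ 0.762  0.117  0.03 ]
 [ 0.762 -0.116  0.03 ]
 [ 0.736  0.217  0.03 ]
 [ 0.738 -0.244  0.03 ]
 [ 0.394  0.547  0.03 ]]
time: 9.05
ee_pos: [0.546, 0.526, 0.2357]
tcp_rot: [-89.9, -0.0, 0.4]
wrist_force: [0.3, 0.8, -4.1]
opening: 0.0165
row: 0.0007 0.1851 -0.5062 -0.0011 0.0063 0.0007 | rows 11.0 t 9.05 pos [0.546  0.526  0.2357] [-8.994e+01 -4.000e-02  3.600e-01] F [ 0.3  0.8 -4.1] op 0.0165
```

```bash
python3 -m crank '0 0 -0.05 0 0 0;0 0 -0.1 0 0 0;0 0 -0.15 0 0 0;0 0 -0.2 0 0 0;0 0 -0.25 0 0 0;0.002 0 -0.3 0 0 0;0.002 0 -0.35 0 0 0;0.002 0 -0.4 0 0 0'; python3 -m crank '0.002 0 -0.05 0 0 0;0.002 0 -0.095 0 0 0;0.002 0 -0.105 0 0 0;0.002 0.05 -0.105 0 0 0;0.002 0.10 -0.105 0 0 0;0.002 0.15 -0.105 0 0 0;0.002 0.17 -0.105 0 0 0'; python3 to.py .55 .02 .01 0
```

```text
time: 9.85
ee_pos: [0.551, 0.1342, 0.2355]
tcp_rot: [-90.0, -0.1, 0.3]
wrist_force: [0.5, -0.5, -5.0]
opening: 0.0166
time: 10.55
ee_pos: [0.5514, 0.0313, 0.0599]
tcp_rot: [-90.0, 0.4, 0.3]
wrist_force: [-0.6, 0.3, -5.8]
opening: 0.017
row: -0.0012 0.0499 -0.0113 0.0001 0.0054 -0.0061 | rows 2.0 t 10.55 pos [0.5514 0.0313 0.0599] [-90.01   0.35   0.31] F [-0.6  0.3 -5.8] op 0.017
```

```bash
python3 -m crank '0 0.02 0 0 0 0;0 0.035 0 0 0 0;0 0.043 0 0 0 0;0 0.046 0 0 0 0;0 0.046 0 0 0 0'|sed -n '2p;4p'; python3 -m crank '0 0.002 0 0 0 0;0 0.002 0 0 0 0'|sed -n '2p;4p'; python3 -m crank '0 0.002 0 0 0 0;0 0.002 0 0 0 0'|sed -n '2p;4p'; python3 -m crank '0 0.002 0 0 0 0;0 0.002 0 0 0 0'|sed -n '2p;4p'
```

```text
ee_pos: [0.5542, 0.0312, 0.019]
wrist_force: [0.1, 0.1, -5.3]
ee_pos: [0.5543, 0.0311, 0.0172]
wrist_force: [0.2, -0.1, -4.6]
ee_pos: [0.5539, 0.0311, 0.0146]
wrist_force: [-0.3, -0.2, -5.4]
ee_pos: [0.5538, 0.0311, 0.0123]
wrist_force: [0.3, 0.8, -5.2]
```

```bash
python3 -m crank '0 0.002 0 0 0 0;0 0.002 0 0 0 0'|sed -n '2p;4p'; python3 -m crank '0 0.001 0 0 0 0;0 0.001 0 0 0 0'|sed -n '2p;4p'; python3 -m crank '0 0.001 0 0 0 0;0 0.001 0 0 0 0'|sed -n '2p;4p';python3 -m crank '0 0.001 0 0 0 0;0 0.001 0 0 0 0'|sed -n '2p;4p'
```

```text
ee_pos: [0.5537, 0.0311, 0.0102]
wrist_force: [0.3, -0.3, -5.1]
ee_pos: [0.5539, 0.0311, 0.0094]
wrist_force: [-0.6, 0.0, -4.5]
ee_pos: [0.554, 0.0311, 0.0089]
wrist_force: [-1.4, -0.0, -1.3]
ee_pos: [0.554, 0.0311, 0.0089]
wrist_force: [-5.9, -0.0, 7.5]
```

```bash
python3 -m crank '0 -0.001 0 0 0 0;0 -0.001 0 0 0 0;0 -0.001 0 0 0 0;0 -0.001 0 0 0 0' -1; python3 -m crank '0 -0.04 0 0 0 0;0 -0.09 0 0 0 0;0 -0.14 0 0 0 0;0 -0.19 0 0 0 0;-0.05 -0.19 0 0 0 0;-0.1 -0.19 -0.0 0 0 0;-0.15 -0.19 -0.0 0 0 0;-0.2 -0.19 0 0 0 0'; python3 - <<'E'
from h import *
a=snap('top','t4.png');b=snap('side','s4.png')
c=lambda im,x,y,w,h,k:cv2.resize(im[y:y+h,x:x+w,::-1],None,fx=k,fy=k,interpolation=cv2.INTER_CUBIC)
cv2.imwrite('pics/c9.png',np.vstack([np.hstack([c(a,128,158,80,60,5),c(b,183,200,80,60,5)]),np.hstack([c(a,190,155,170,85,2.35),c(b,190,140,80,60,5)[:200,:400]])] ) if 0 else np.vstack([np.hstack([c(a,128,155,80,60,5),c(b,187,205,80,60,5)]),np.hstack([c(a,190,155,160,120,2.5),c(b,180,140,160,120,2.5)])]))
E
```

```text
time: 12.85
ee_pos: [0.554, 0.0311, 0.0085]
tcp_rot: [-90.0, -0.0, 0.3]
wrist_force: [0.6, 0.3, 0.5]
opening: 0.074
time: 13.65
ee_pos: [0.3522, 0.03, 0.1983]
tcp_rot: [-90.0, -0.0, 0.3]
wrist_force: [-0.3, 0.1, 0.9]
opening: 0.0854
```

View pics/c9.png

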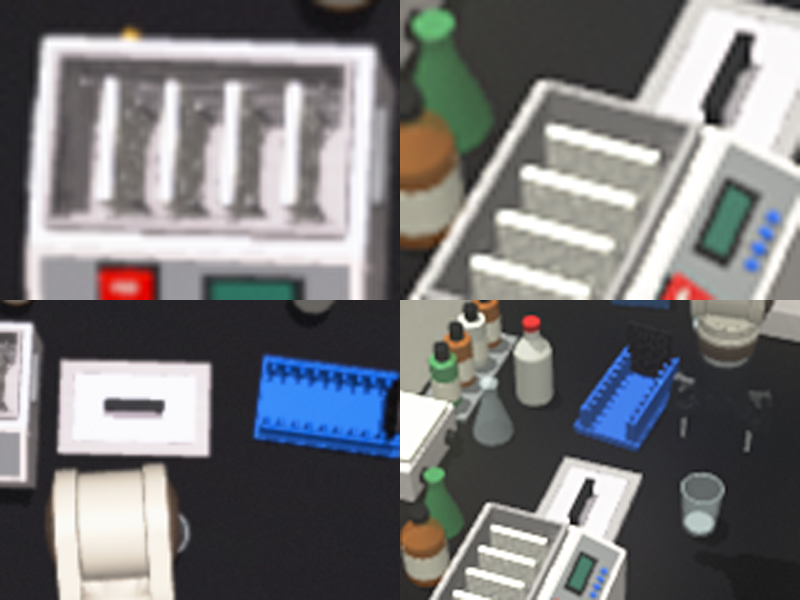

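```bash
python3 - <<'E'
from fit import *
T=lambda p:tile((128,155),5,p); S=lambda p:tile((187,205),5,(p[0]-400,p[1]))
ty=[.063,.021,-.021,-.063]
top=[((112,80),(102,208)),((173,82),(167,210)),((235,84),(228,207)),((297,85),(290,207))]
side=[((472,262),(588,295)),((498,217),(612,246)),((525,172),(635,203)),((547,130),(660,158))]
Pt=[('top',(sx*.0425,y,.158),T(p)) for y,e in zip(ty,top) for sx,p in zip((1,-1),e)]
Ps=[('side',(sx*.0425,y,.158),S(p)) for y,e in zip(ty,side) for sx,p in zip((1,-1),e)]
for q in (Pt,Ps,Pt+Ps):
    x,r=fit(q,[.58,.29,0]); print(x.round(4)); print((r.round(2)).tolist())
# refine: intensity-based segmentation of top faces
im=cv2.imread('pics/t4.png').min(2); m=(im>225).astype(np.uint8)
n,l,s,c=cv2.connectedComponentsWithStats(m[160:205,140:200])
for i in range(1,n):
    if s[i,4]>15: ctr=c[i]+[140,160]; print('top',s[i].tolist(),ctr.round(2),back('top',ctr,.158).round(4))
im=cv2.imread('pics/s4.png').min(2); m=(im>225).astype(np.uint8)
n,l,s,c=cv2.connectedComponentsWithStats(m[225:270,195:245])
for i in range(1,n):
    if s[i,4]>15: ctr=c[i]+[195,225]; print('side',s[i].tolist(),ctr.round(2),back('side',ctr,.158).round(4))
E
```

```text
[0.5763 0.288  0.0024]
[[-0.02, 0.54], [0.58, -0.61], [0.0, 0.35], [-0.08, -0.8], [-0.18, 0.16], [0.05, 0.0], [-0.36, 0.17], [-0.01, 0.21]]
[ 0.5798  0.2917 -0.01  ]
[[0.03, -0.19], [0.15, -0.1], [0.05, -0.28], [0.17, 0.34], [-0.34, -0.01], [0.2, -0.05], [0.08, -0.0], [-0.36, 0.32]]
[ 0.5782  0.2897 -0.0034]
[[-0.41, -0.11], [0.05, -1.29], [-0.39, -0.23], [-0.62, -1.41], [-0.58, -0.35], [-0.5, -0.53], [-0.76, -0.28], [-0.57, -0.25], [0.79, -0.43], [0.97, -0.47], [0.72, -0.53], [0.9, -0.04], [0.24, -0.27], [0.83, -0.43], [0.57, -0.27], [0.19, -0.07]]
top [0, 3, 60, 4, 113] [169.98 164.42] [[0.6437 0.2836 0.158 ]]
top [7, 11, 4, 24, 58] [148.69 183.22] [[0.5764 0.353  0.158 ]]
top [0, 10, 60, 35, 168] [173.89 199.29] [[0.5226 0.2642 0.158 ]]
top [19, 12, 4, 23, 54] [160.91 183.33] [[0.5769 0.3113 0.158 ]]
top [32, 12, 4, 24, 60] [173.18 183.35] [[0.5777 0.2693 0.158 ]]
top [44, 12, 4, 24, 63] [185.41 183.86] [[0.5767 0.2274 0.158 ]]
side [43, 0, 7, 4, 22] [241.55 226.27] [[0.5429 0.1794 0.158 ]]
side [22, 5, 22, 8, 56] [227.23 233.39] [[0.5789 0.2279 0.158 ]]
side [17, 13, 22, 8, 59] [222.25 241.73] [[0.5808 0.2696 0.158 ]]
side [35, 16, 15, 29, 121] [237.89 256.72] [[0.5057 0.314  0.158 ]]
side [12, 22, 23, 8, 63] [217.54 250.63] [[0.5808 0.3117 0.158 ]]
side [6, 31, 24, 9, 68] [212.74 259.9 ] [[0.5804 0.3537 0.158 ]]
```

```bash
python3 - <<'E'
import rackfit as r
from rackfit import *
full=dict(r.D)
for n in('top','side'):
    r.D={n:full[n]}
    p0=np.array([.5613,-.2586,-.1165]); st=np.array([.004,.004,.02])
    f=lambda p:r.cost(np.r_[p,.0587,.018])
    q=minimize(f,p0,method='Nelder-Mead',options=dict(initial_simplex=np.vstack([p0]+[p0+st*np.eye(3)[i] for i in range(3)]),maxfev=400,xatol=1e-5,fatol=1e-3))
    print(n,q.x.round(4),q.fun)
im=cv2.imread('pics/t4.png'); m=(im.min(2)>120).astype(np.uint8); N,l,s,c=cv2.connectedComponentsWithStats(m)
i=l[185,230]; print(s[i],c[i]); ys,xs=np.nonzero(l==i); rc=cv2.minAreaRect(np.c_[xs,ys].astype(np.float32)); print(rc,back('top',rc[0],.018))
m2=(im.max(2)<70)&(np.abs(np.indices(im.shape[:2])[1]-rc[0][0])<20)&(np.abs(np.indices(im.shape[:2])[0]-rc[0][1])<10); ys,xs=np.nonzero(m2); print('handle',back('top',[xs.mean(),ys.mean()],.052),len(xs))
# side: handle
im=cv2.imread('pics/s4.png'); p=proj('side',[[.554,.031,.054]])[0]; print(p); g=np.indices(im.shape[:2]); m2=(im.max(2)<70)&(np.hypot(g[1]-p[0],g[0]-p[1])<13); ys,xs=np.nonzero(m2); print(len(xs),xs.mean(),ys.mean(),back('side',[xs.mean(),ys.mean()],.05))
E
```

```text
top [ 0.5607 -0.2577 -0.1156] 11.982269746652985
side [ 0.5645 -0.2611 -0.1119] 30.41219041218948
[ 213  179   61   39 2164] [243.23197782 197.89556377]
((243.22471618652344, 197.71302795410156), (60.29941177368164, 37.74180603027344), 1.1934894323349) [[0.5531882 0.0323793 0.018    ]]
handle [[0.55133003 0.03453809 0.052     ]] 52
[252.65240842 217.65740885]
69 251.8985507246377 220.17391304347825 [[0.55353029 0.04159653 0.05      ]]
```

```bash
python3 to.py .578 .2275 .215 89.6
```

```text
row: 0.2293 -0.0142 0.1963 0.002 -1.5582 0.0025 | rows 11.0 t 13.75 pos [0.3498 0.0299 0.2   ] [-89.98  -0.17   0.32] F [1.  0.5 0.5] op 0.0853
```

```bash
python3 -m crank '0.03 -0.014 0.02 0 -0.15 0;0.06 -0.014 0.05 0 -0.3 0;0.09 -0.014 0.08 0 -0.45 0;0.12 -0.014 0.11 0 -0.6 0;0.15 -0.014 0.14 0 -0.75 0;0.18 -0.014 0.17 0 -0.9 0;0.21 -0.014 0.19 0 -1.05 0;0.2293 -0.014 0.1963 0 -1.2 0' 0.34; python3 to.py .578 .2275 .215 89.6
```

```text
time: 14.55
ee_pos: [0.5839, 0.2297, 0.2108]
tcp_rot: [-89.9, 0.0, 69.5]
wrist_force: [0.3, -0.0, -0.0]
opening: 0.0282
row: -0.0042 -0.0042 0.0048 -0.001 -0.3506 -0.0004 | rows 3.0 t 14.55 pos [0.5839 0.2297 0.2108] [-8.995e+01  3.000e-02  6.951e+01] F [ 0.3 -0.  -0. ] op 0.0282
```

```bash
python3 -m crank '-0.003 0 0.004 0 -0.15 0;-0.003 0 0.004 0 -0.3 0;-0.003 0 0.004 0 -0.3506 0;-0.003 0 0.004 0 -0.3506 0;-0.003 0 0.004 0 -0.3506 0'; python3 to.py .578 .2275 .113 89.6
```

```text
time: 15.05
ee_pos: [0.5776, 0.2263, 0.2122]
tcp_rot: [-90.0, 0.0, 89.0]
wrist_force: [-0.1, -0.3, -0.3]
opening: 0.0281
row: 0.0013 0.0992 -0.0004 -0.0003 -0.0098 -0.0001 | rows 2.0 t 15.05 pos [0.5776 0.2263 0.2122] [-89.98   0.    89.04] F [-0.1 -0.3 -0.3] op 0.0281
```

```bash
python3 -m crank '0.001 0.03 0 0 -0.01 0;0.001 0.06 0 0 -0.01 0;0.001 0.08 0 0 -0.01 0;0.001 0.09 0 0 -0.01 0;0.001 0.098 0 0 -0.01 0;0.001 0.098 0 0 -0.01 0'|sed -n '2p;4p'; python3 -m crank '0 0 0 0 0 0;0 0 0 0 0 0;0 0 0 0 0 0;0 0 0 0 0 0' 1 40; python3 to.py .578 .2275 .113 89.6
```

```text
ee_pos: [0.5773, 0.2271, 0.1142]
wrist_force: [0.2, -0.5, -0.1]
time: 16.05
ee_pos: [0.5779, 0.2272, 0.1158]
tcp_rot: [-90.1, -0.0, 89.7]
wrist_force: [-0.0, -0.4, 5.4]
opening: 0.0092
row: 0.0003 0.0028 -0.0001 0.0019 0.0019 0.0005 | rows 1.0 t 16.05 pos [0.5779 0.2272 0.1158] [-9.011e+01 -3.000e-02  8.971e+01] F [-0.  -0.4  5.4] op 0.0092
```

```bash
python3 -m crank '0 -0.01 0 0 0 0;0 -0.03 0 0 0 0;0 -0.05 0 0 0 0;0 -0.07 0 0 0 0;0 -0.09 0 0 0 0;0 -0.11 0 0 0 0;0 -0.13 0 0 0 0;0 -0.13 0 0 0 0'; python3 to.py .5567 -.3002 .245 83.45
```

```text
time: 16.85
ee_pos: [0.578, 0.2276, 0.2476]
tcp_rot: [-90.2, -0.1, 89.7]
wrist_force: [0.1, 0.8, -1.5]
opening: 0.0088
row: -0.5279 0.0016 0.0188 0.0036 0.1095 0.0018 | rows 11.0 t 16.85 pos [0.578  0.2276 0.2476] [-9.021e+01 -9.000e-02  8.973e+01] F [ 0.1  0.8 -1.5] op 0.0088
```

```bash
python3 -m crank '-0.02 0 0 0 0 0;-0.06 0 0 0 0.02 0;-0.105 0 0.004 0 0.04 0;-0.15 0 0.008 0 0.06 0;-0.195 0 0.012 0 0.08 0;-0.24 0 0.016 0 0.1 0;-0.285 0 0.018 0 0.1095 0;-0.33 0 0.0188 0 0.1095 0'>/dev/null; python3 to.py .5567 -.3002 .245 83.45
```

```text
row: -0.1945 -0.0014 -0.0229 -0.0009 -0.0003 0.0003 | rows 4.0 t 17.65 pos [ 0.5562 -0.1043  0.2436] [-8.995e+01 -2.000e-02  8.343e+01] F [ 0.6 -0.  -2.4] op 0.009
```

```bash
python3 -m crank '-0.045 0 -0.006 0 0 0;-0.09 0 -0.011 0 0 0;-0.13 0 -0.016 0 0 0;-0.165 0 -0.0205 0 0 0;-0.18 0 -0.0215 0 0 0;-0.18 0 -0.0215 0 0 0;-0.18 0 -0.0215 0 0 0'>/dev/null; python3 to.py .5567 -.3002 .15 83.45;  python3 - <<'E'
from h import *
a=snap('top','t5.png');b=snap('side','s5.png')
c=lambda im,x,y,w,h,k:cv2.resize(im[y:y+h,x:x+w,::-1],None,fx=k,fy=k,interpolation=cv2.INTER_CUBIC)
cv2.imwrite('pics/c10.png',np.hstack([c(a,284,160,80,60,5),c(b,240,120,80,80,5)[:300]]))
E
```

```text
row: -0.0169 0.0939 -0.0011 -0.001 -0.0003 0.0008 | rows 2.0 t 18.35 pos [ 0.5576 -0.2834  0.2439] [-8.994e+01 -5.000e-02  8.343e+01] F [ 0.2  0.1 -1.3] op 0.0091
```

View pics/c10.png

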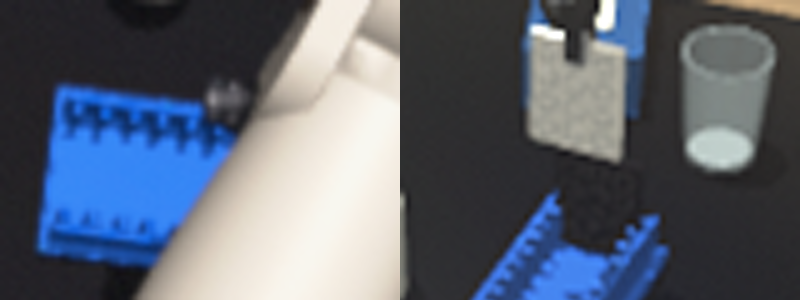

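```bash
python3 - <<'E'
from fit import *
S=lambda p:tile((240,120),5,(p[0]-400,p[1]))
c,s=np.cos(np.radians(-6.55)),np.sin(np.radians(-6.55))
print(back('side',[S((574,149.5))],.174), fit([('side',(-.0425,.005,.174),S((623,162))),('side',(.0425,.005,.174),S((526,138))),('side',(.0425,.005,.286),S((530,37))),('side',(-.0425,.005,.286),S((627,50)))],[.557,-.283,-.11]))
E
```

```text
[[ 0.56137369 -0.27895164  0.174     ]] (array([ 0.56020728, -0.28184661,  0.00779685]), array([[-0.247367  , -0.33860209],
       [ 0.39646082,  0.81540578],
       [-0.16768527, -0.71248772],
       [ 0.02705485,  0.23931413]]))
```

```bash
python3 -m crank '-0.018 0 -0.001 0 0 0;-0.018 0.04 -0.001 0 0 0;-0.018 0.08 -0.001 0 0 0;-0.018 0.105 -0.001 0 0 0;-0.018 0.11 -0.001 0 0 0;-0.018 0.11 -0.001 0 0 0'>/dev/null; python3 to.py .5567 -.3015 .125 83.45
```

```text
row: 0.0003 0.0096 -0.0001 -0.0007 0.0004 0.0002 | rows 1.0 t 19.05 pos [ 0.5565 -0.3018  0.1346] [-8.996e+01 -1.000e-02  8.348e+01] F [ 0.3  0.7 -1.4] op 0.0091
```

```bash
python3 -m crank '0 0.004 0 0 0 0;0 0.008 0 0 0 0;0 0.008 0 0 0 0'|sed -n '2p;4p'; python3 -m crank '0 0.003 0 0 0 0;0 0.003 0 0 0 0'|sed -n '2p;4p'; python3 -m crank '0 0.003 0 0 0 0;0 0.003 0 0 0 0'|sed -n '2p;4p';python3 -m crank '0 0.003 0 0 0 0;0 0.003 0 0 0 0'|sed -n '2p;4p'
```

```text
ee_pos: [0.5569, -0.3021, 0.127]
wrist_force: [-0.5, 0.3, -2.0]
ee_pos: [0.5567, -0.3021, 0.1235]
wrist_force: [-0.1, 0.4, -2.0]
ee_pos: [0.5566, -0.3021, 0.1202]
wrist_force: [-0.3, -0.6, -2.0]
ee_pos: [0.5566, -0.302, 0.1171]
wrist_force: [-0.3, -1.1, -3.5]
```

```bash
python3 -m crank '0 0.004 0 0 0 0;0 0.004 0 0 0 0'|sed -n '2p;4p'; python3 -m crank '0 0.005 0 0 0 0;0 0.01 0 0 0 0;0 0.01 0 0 0 0'|sed -n '2p;4p'; python3 -m crank '0 0.005 0 0 0 0;0 0.01 0 0 0 0;0 0.01 0 0 0 0'|sed -n '2p;4p';python3 -m crank '0 0.004 0 0 0 0;0 0.007 0 0 0 0;0 0.007 0 0 0 0'|sed -n '2p;4p'
```

```text
ee_pos: [0.5565, -0.302, 0.1129]
wrist_force: [-0.6, -0.7, -3.1]
ee_pos: [0.5564, -0.3019, 0.1025]
wrist_force: [0.3, -1.9, -2.6]
ee_pos: [0.5564, -0.302, 0.0925]
wrist_force: [-0.1, -2.6, -3.8]
ee_pos: [0.5566, -0.302, 0.086]
wrist_force: [-0.5, -3.7, -2.5]
```

```bash
python3 -m crank '0 0.002 0 0 0 0;0 0.002 0 0 0 0'|sed -n '2p;4p'; python3 -m crank '0 0.0015 0 0 0 0;0 0.0015 0 0 0 0'|sed -n '2p;4p'; python3 -m crank '0 0.001 0 0 0 0;0 0.001 0 0 0 0'|sed -n '2p;4p';python3 -m crank '0 0.001 0 0 0 0;0 0.001 0 0 0 0'|sed -n '2p;4p'
```

```text
ee_pos: [0.5567, -0.3021, 0.0844]
wrist_force: [0.1, -2.2, -2.0]
ee_pos: [0.5567, -0.3021, 0.083]
wrist_force: [-0.2, -2.9, -3.6]
ee_pos: [0.5567, -0.3021, 0.082]
wrist_force: [0.7, -1.8, -1.6]
ee_pos: [0.5568, -0.3021, 0.0818]
wrist_force: [-2.5, -2.2, 4.3]
```

```bash
python3 -m crank '0 -0.0005 0 0 0 0;0 -0.0005 0 0 0 0;0 -0.0005 0 0 0 0' 0.34|sed -n '2p;4,5p'; python3 -m crank '0 -0.03 0 0 0 0;0 -0.08 0 0 0 0;0 -0.13 0 0 0 0;0.03 -0.13 0 0 0 0;0.08 -0.13 0 0 0 0;0.13 -0.13 0 0 0 0;0.18 -0.13 0 0 0 0;0.23 -0.13 0 0 0 0'|sed -n '2p'; python3 to.py .578 .2693 .213 89.6
```

```text
ee_pos: [0.5567, -0.3016, 0.0813]
wrist_force: [0.4, -0.1, 0.8]
opening: 0.0286
ee_pos: [0.5828, -0.0714, 0.2115]
row: 0.338 -0.0014 0.0437 -0.0 -0.1076 0.0004 | rows 7.0 t 22.95 pos [ 0.5828 -0.0714  0.2115] [-9.000e+01 -2.000e-02  8.343e+01] F [0.7 0.8 0.8] op 0.0282
```

```bash
python3 -m crank '0.048 0 0.0062 0 -0.03 0;0.096 0 0.0124 0 -0.06 0;0.144 0 0.0186 0 -0.09 0;0.192 0 0.0248 0 -0.1076 0;0.24 0 0.031 0 -0.1076 0;0.288 0 0.0372 0 -0.1076 0;0.338 0 0.0437 0 -0.1076 0;0.338 0 0.0437 0 -0.1076 0'|sed -n '2p'; python3 -m crank '0 0 0 0 0 0'>/dev/null; python3 to.py .578 .2693 .115 89.6
```

```text
ee_pos: [0.5769, 0.2729, 0.2102]
row: 0.0008 0.0958 -0.0005 -0.0011 0.0027 -0.0004 | rows 2.0 t 23.85 pos [0.5776 0.2686 0.2108] [-8.994e+01  3.000e-02  8.976e+01] F [-0.1 -1.1 -1.2] op 0.0282
```

```bash
python3 -m crank '0.001 0.03 0 0 0 0;0.001 0.06 0 0 0 0;0.001 0.08 0 0 0 0;0.001 0.09 0 0 0 0;0.001 0.0965 0 0 0 0;0.001 0.0965 0 0 0 0'|sed -n '2p;4p'; python3 -m crank '0 0 0 0 0 0;0 0 0 0 0 0;0 0 0 0 0 0;0 0 0 0 0 0' 1 40|sed -n '2p;4,5p'; python3 -m crank '0 -0.01 0 0 0 0;0 -0.03 0 0 0 0;0 -0.05 0 0 0 0;0 -0.07 0 0 0 0;0 -0.09 0 0 0 0;0 -0.11 0 0 0 0;0 -0.13 0 0 0 0;0 -0.13 0 0 0 0'; python3 to.py .5615 -.2605 .245 83.45
```

```text
ee_pos: [0.5782, 0.2676, 0.1151]
wrist_force: [0.8, -0.1, -0.8]
ee_pos: [0.5787, 0.2685, 0.1165]
wrist_force: [-0.1, -0.1, 6.3]
opening: 0.009
time: 25.65
ee_pos: [0.5787, 0.2686, 0.2481]
tcp_rot: [-90.2, -0.1, 89.6]
wrist_force: [0.8, -0.2, -2.6]
opening: 0.0091
row: -0.5293 0.0021 0.0137 0.0034 0.1076 0.0019 | rows 11.0 t 25.65 pos [0.5787 0.2686 0.2481] [-90.2   -0.1   89.62] F [ 0.8 -0.2 -2.6] op 0.0091
```

```bash
python3 -m crank '-0.02 0 0 0 0 0;-0.06 0 0 0 0.02 0;-0.105 0 0.003 0 0.04 0;-0.15 0 0.006 0 0.06 0;-0.195 0 0.009 0 0.08 0;-0.24 0 0.011 0 0.1 0;-0.285 0 0.013 0 0.1076 0;-0.33 0 0.0137 0 0.1076 0'>/dev/null; python3 to.py .5622 -.2605 .245 83.45
```

```text
row: -0.1951 -0.0012 -0.0239 -0.0015 -0.0006 -0.0001 | rows 4.0 t 26.45 pos [ 0.5608 -0.064   0.2438] [-8.991e+01  1.000e-02  8.342e+01] F [ 0.5  0.3 -1.6] op 0.0087
```

```bash
python3 -m crank '-0.045 0 -0.006 0 0 0;-0.09 0 -0.011 0 0 0;-0.13 0 -0.016 0 0 0;-0.165 0 -0.0205 0 0 0;-0.19 0 -0.0235 0 0 0;-0.19 0.04 -0.0235 0 0 0;-0.19 0.08 -0.0235 0 0 0;-0.19 0.08 -0.0235 0 0 0'>/dev/null; python3 -m crank '0 0 0 0 0 0'>/dev/null; python3 to.py .5622 -.2605 .135 83.45
```

```text
row: -0.0075 0.0298 -0.0004 -0.0021 -0.0003 0.0006 | rows 1.0 t 27.35 pos [ 0.5628 -0.253   0.1648] [-8.988e+01 -3.000e-02  8.343e+01] F [ 0.5 -0.7 -1.2] op 0.0092
```

```bash
python3 -m crank '-0.0075 0 0 0 0 0;-0.0075 0.02 0 0 0 0;-0.0075 0.033 0 0 0 0;-0.0075 0.038 0 0 0 0;-0.0075 0.038 0 0 0 0'|sed -n '2p;4p'; python3 -m crank '0 0.003 0 0 0 0;0 0.003 0 0 0 0'|sed -n '2p;4p'; python3 -m crank '0 0.003 0 0 0 0;0 0.003 0 0 0 0'|sed -n '2p;4p';python3 -m crank '0 0.004 0 0 0 0;0 0.004 0 0 0 0'|sed -n '2p;4p'; python3 -m crank '0 0.004 0 0 0 0;0 0.004 0 0 0 0'|sed -n '2p;4p'
```

```text
ee_pos: [0.5629, -0.2605, 0.1271]
wrist_force: [-0.6, -0.2, -1.6]
ee_pos: [0.5633, -0.2606, 0.1246]
wrist_force: [0.3, -0.6, -2.9]
ee_pos: [0.563, -0.2607, 0.121]
wrist_force: [1.1, -1.2, -3.5]
ee_pos: [0.5628, -0.2606, 0.1165]
wrist_force: [0.6, -2.0, -3.8]
ee_pos: [0.5628, -0.2606, 0.1124]
wrist_force: [-0.5, -2.8, -3.1]
```

```bash
python3 -m crank '-0.0008 0.005 0 0 0 0;-0.0008 0.01 0 0 0 0;-0.0008 0.01 0 0 0 0'|sed -n '2p;4p'; python3 -m crank '0 0.005 0 0 0 0;0 0.01 0 0 0 0;0 0.01 0 0 0 0'|sed -n '2p;4p';python3 -m crank '0 0.004 0 0 0 0;0 0.007 0 0 0 0;0 0.007 0 0 0 0'|sed -n '2p;4p'; python3 -m crank '0 0.002 0 0 0 0;0 0.002 0 0 0 0'|sed -n '2p;4p'; python3 -m crank '0 0.001 0 0 0 0;0 0.001 0 0 0 0'|sed -n '2p;4p'
```

```text
ee_pos: [0.5624, -0.261, 0.1018]
wrist_force: [-0.0, -0.0, -2.6]
ee_pos: [0.5625, -0.2611, 0.092]
wrist_force: [-0.5, 0.1, -2.4]
ee_pos: [0.5627, -0.2612, 0.0855]
wrist_force: [-0.0, 0.4, -2.3]
ee_pos: [0.5628, -0.2613, 0.0838]
wrist_force: [-0.0, -0.3, -2.9]
ee_pos: [0.5628, -0.2613, 0.083]
wrist_force: [0.1, 0.9, -2.7]
```

```bash
python3 -m crank '0 0.001 0 0 0 0;0 0.001 0 0 0 0'|sed -n '2p;4p'; python3 -m crank '0 0.001 0 0 0 0;0 0.001 0 0 0 0'|sed -n '2p;4p';  python3 -m crank '0 -0.0005 0 0 0 0;0 -0.0005 0 0 0 0;0 -0.0005 0 0 0 0' 0.34|sed -n '2p;4,5p'; python3 -m crank '0 -0.03 0 0 0 0;0 -0.08 0 0 0 0;0 -0.13 0 0 0 0;0.03 -0.13 0 0 0 0;0.08 -0.13 0 0 0 0;0.13 -0.13 0 0 0 0;0.18 -0.13 0 0 0 0;0.23 -0.13 0 0 0 0'|sed -n '2p'; python3 to.py .578 .3113 .213 89.6
```

```text
ee_pos: [0.563, -0.2614, 0.0825]
wrist_force: [-0.9, 0.6, 0.4]
ee_pos: [0.563, -0.2615, 0.0824]
wrist_force: [-3.5, 0.1, 7.8]
ee_pos: [0.563, -0.2613, 0.0814]
wrist_force: [0.6, 0.7, -1.0]
opening: 0.0281
ee_pos: [0.5891, -0.031, 0.2115]
row: 0.3387 -0.0015 0.0502 0.0002 -0.1078 0.0 | rows 7.0 t 31.45 pos [ 0.5891 -0.031   0.2115] [-90.01  -0.    83.42] F [ 0.9 -0.1 -0.2] op 0.0281
```

```bash
python3 -m crank '0.048 0 0.007 0 -0.03 0;0.096 0 0.014 0 -0.06 0;0.144 0 0.021 0 -0.09 0;0.192 0 0.028 0 -0.1076 0;0.24 0 0.035 0 -0.1076 0;0.288 0 0.042 0 -0.1076 0;0.338 0 0.05 0 -0.1076 0;0.338 0 0.05 0 -0.1076 0'|sed -n '2p'; python3 -m crank '0 0 0 0 0 0'>/dev/null; python3 to.py .578 .3113 .115 89.6
```

```text
ee_pos: [0.5769, 0.3142, 0.2099]
row: 0.0015 0.0957 -0.0004 -0.0009 0.0026 -0.0007 | rows 2.0 t 32.35 pos [0.5777 0.3099 0.2107] [-8.995e+01  4.000e-02  8.975e+01] F [ 0.1 -0.7  1.1] op 0.0281
```

```bash
python3 -m crank '0.001 0.03 0 0 0 0;0.001 0.06 0 0 0 0;0.001 0.08 0 0 0 0;0.001 0.09 0 0 0 0;0.001 0.0965 0 0 0 0;0.001 0.0965 0 0 0 0'|sed -n '2p;4p'; python3 -m crank '0 0 0 0 0 0;0 0 0 0 0 0;0 0 0 0 0 0;0 0 0 0 0 0' 1 40|sed -n '2p;4,5p'; python3 -m crank '0 -0.01 0 0 0 0;0 -0.03 0 0 0 0;0 -0.05 0 0 0 0;0 -0.07 0 0 0 0;0 -0.09 0 0 0 0;0 -0.11 0 0 0 0;0 -0.13 0 0 0 0;0 -0.13 0 0 0 0'|sed -n '2p;4,5p';python3 -m crank '-0.02 0 0 0 0 0;-0.06 0 0 0 0.02 0;-0.105 0 0.003 0 0.04 0;-0.15 0 0.006 0 0.06 0;-0.195 0 0.008 0 0.08 0;-0.24 0 0.009 0 0.1 0;-0.285 0 0.01 0 0.1076 0;-0.33 0 0.01 0 0.1076 0'>/dev/null; python3 to.py .567 -.2195 .245 83.45
```

```text
ee_pos: [0.5783, 0.309, 0.1151]
wrist_force: [-0.5, -0.2, 1.2]
ee_pos: [0.5787, 0.31, 0.1165]
wrist_force: [-0.1, -0.5, 6.1]
opening: 0.0092
ee_pos: [0.5786, 0.3101, 0.2481]
wrist_force: [-0.2, 0.4, -2.0]
opening: 0.0091
row: -0.1961 -0.001 -0.0245 -0.001 -0.0001 -0.0 | rows 4.0 t 34.95 pos [ 0.5651 -0.0219  0.2441] [-89.94   0.    83.44] F [ 0.3 -0.4 -1.4] op 0.0089
```

```bash
python3 -m crank '-0.045 0 -0.006 0 0 0;-0.09 0 -0.011 0 0 0;-0.13 0 -0.016 0 0 0;-0.165 0 -0.0205 0 0 0;-0.192 0 -0.024 0 0 0;-0.192 0.04 -0.024 0 0 0;-0.192 0.08 -0.024 0 0 0;-0.192 0.08 -0.024 0 0 0'>/dev/null; python3 -m crank '0 0 0 0 0 0'>/dev/null; python3 to.py .5675 -.2195 .127 83.45
```

```text
row: -0.0061 0.038 -0.0011 -0.0017 0.0001 0.0005 | rows 1.0 t 35.85 pos [ 0.5672 -0.2134  0.165 ] [-8.990e+01 -3.000e-02  8.345e+01] F [ 0.1  0.6 -1.8] op 0.0091
```

```bash
python3 -m crank '-0.006 0 -0.001 0 0 0;-0.006 0.02 -0.001 0 0 0;-0.006 0.033 -0.001 0 0 0;-0.006 0.038 -0.001 0 0 0;-0.006 0.038 -0.001 0 0 0'|sed -n '2p;4p'; python3 -m crank '0 0.003 0 0 0 0;0 0.003 0 0 0 0'|sed -n '2p;4p'; python3 -m crank '0 0.003 0 0 0 0;0 0.003 0 0 0 0'|sed -n '2p;4p';python3 -m crank '0 0.004 0 0 0 0;0 0.004 0 0 0 0'|sed -n '2p;4p'; python3 -m crank '0 0.004 0 0 0 0;0 0.004 0 0 0 0'|sed -n '2p;4p'
```

```text
ee_pos: [0.568, -0.2198, 0.1271]
wrist_force: [-0.3, -0.7, -1.5]
ee_pos: [0.5683, -0.2198, 0.1245]
wrist_force: [0.1, -0.1, -2.0]
ee_pos: [0.568, -0.2198, 0.1209]
wrist_force: [-0.0, -1.4, -2.9]
ee_pos: [0.5678, -0.2197, 0.1164]
wrist_force: [-0.3, -0.5, -2.1]
ee_pos: [0.5678, -0.2197, 0.1124]
wrist_force: [0.4, 0.1, -2.1]
```

```bash
python3 -m crank '0 0.005 0 0 0 0;0 0.01 0 0 0 0;0 0.01 0 0 0 0'|sed -n '2p;4p'; python3 -m crank '0 0.005 0 0 0 0;0 0.01 0 0 0 0;0 0.01 0 0 0 0'|sed -n '2p;4p';python3 -m crank '0 0.004 0 0 0 0;0 0.007 0 0 0 0;0 0.007 0 0 0 0'|sed -n '2p;4p'; python3 -m crank '0 0.002 0 0 0 0;0 0.002 0 0 0 0'|sed -n '2p;4p'; python3 -m crank '0 0.001 0 0 0 0;0 0.001 0 0 0 0'|sed -n '2p;4p';python3 -m crank '0 0.001 0 0 0 0;0 0.001 0 0 0 0'|sed -n '2p;4p'; python3 -m crank '0 0.0007 0 0 0 0;0 0.0007 0 0 0 0'|sed -n '2p;4p'
```

```text
ee_pos: [0.5676, -0.2196, 0.1019]
wrist_force: [-0.1, -1.0, -2.3]
ee_pos: [0.5676, -0.2196, 0.092]
wrist_force: [-0.4, 0.4, -2.4]
ee_pos: [0.5678, -0.2197, 0.0855]
wrist_force: [0.1, -0.1, -2.6]
ee_pos: [0.568, -0.2198, 0.0839]
wrist_force: [-0.0, 0.4, -1.4]
ee_pos: [0.568, -0.2198, 0.083]
wrist_force: [-0.4, 0.8, -2.5]
ee_pos: [0.5681, -0.2199, 0.0826]
wrist_force: [-1.2, 0.0, 1.3]
ee_pos: [0.5682, -0.2199, 0.0825]
wrist_force: [-4.1, -0.2, 6.4]
```

Seated. Next the last plate (y ≈ 0.353).

```bash
python3 -m crank '0 -0.0005 0 0 0 0;0 -0.0005 0 0 0 0;0 -0.0005 0 0 0 0' 0.34|sed -n '2p;4,5p'; python3 -m crank '0 -0.03 0 0 0 0;0 -0.08 0 0 0 0;0 -0.13 0 0 0 0;0.03 -0.13 0 0 0 0;0.08 -0.13 0 0 0 0;0.13 -0.13 0 0 0 0;0.18 -0.13 0 0 0 0;0.23 -0.13 0 0 0 0'|sed -n '2p'; python3 -m crank '0.048 0 0.007 0 -0.03 0;0.096 0 0.014 0 -0.06 0;0.144 0 0.021 0 -0.09 0;0.192 0 0.028 0 -0.1076 0;0.24 0 0.035 0 -0.1076 0;0.288 0 0.042 0 -0.1076 0;0.338 0 0.05 0 -0.1076 0;0.338 0 0.054 0 -0.1076 0'|sed -n '2p'; python3 -m crank '0 0 0 0 0 0'>/dev/null; python3 to.py .5785 .3525 .115 89.6
```

```text
ee_pos: [0.5681, -0.2198, 0.0817]
wrist_force: [-0.5, -0.7, 0.1]
opening: 0.0281
ee_pos: [0.5943, 0.0106, 0.2118]
ee_pos: [0.5781, 0.3561, 0.2092]
row: 0.0007 0.0959 -0.0 -0.0011 0.0026 -0.0009 | rows 2.0 t 40.85 pos [0.5786 0.3519 0.2109] [-8.994e+01  5.000e-02  8.975e+01] F [ 0.  -0.6 -0.2] op 0.0282
```

```bash
python3 -m crank '0.0005 0.03 0 0 0 0;0.0005 0.06 0 0 0 0;0.0005 0.08 0 0 0 0;0.0005 0.09 0 0 0 0;0.0005 0.0965 0 0 0 0;0.0005 0.0965 0 0 0 0'|sed -n '2p;4p'; python3 -m crank '0 0 0 0 0 0;0 0 0 0 0 0;0 0 0 0 0 0;0 0 0 0 0 0' 1 40|sed -n '2p;4,5p'; python3 -m crank '0 -0.01 0 0 0 0;0 -0.03 0 0 0 0;0 -0.05 0 0 0 0;0 -0.07 0 0 0 0;0 -0.09 0 0 0 0;0 -0.11 0 0 0 0;0 -0.13 0 0 0 0;0 -0.13 0 0 0 0'|sed -n '2p;4,5p';python3 -m crank '-0.02 0 0 0 0 0;-0.06 0 0 0 0.02 0;-0.105 0 0.003 0 0.04 0;-0.15 0 0.005 0 0.06 0;-0.195 0 0.006 0 0.08 0;-0.24 0 0.006 0 0.1 0;-0.285 0 0.006 0 0.1076 0;-0.33 0 0.006 0 0.1076 0'>/dev/null; python3 to.py .5725 -.178 .245 83.45
```

```text
ee_pos: [0.5795, 0.3505, 0.1156]
wrist_force: [-0.3, -0.1, 1.9]
ee_pos: [0.5799, 0.3515, 0.1169]
wrist_force: [1.3, 0.1, 7.4]
opening: 0.009
ee_pos: [0.5797, 0.3515, 0.2484]
wrist_force: [-0.3, 0.3, -2.5]
opening: 0.0088
row: -0.196 -0.0008 -0.0247 -0.0012 -0.0001 -0.0001 | rows 4.0 t 43.45 pos [0.5703 0.0195 0.2442] [-8.993e+01  1.000e-02  8.345e+01] F [ 0.6 -0.7 -2.3] op 0.009
```

```bash
python3 -m crank '-0.045 0 -0.006 0 0 0;-0.09 0 -0.011 0 0 0;-0.13 0 -0.016 0 0 0;-0.165 0 -0.0205 0 0 0;-0.192 0 -0.0235 0 0 0;-0.192 0.04 -0.0235 0 0 0;-0.192 0.08 -0.0235 0 0 0;-0.192 0.08 -0.0235 0 0 0'>/dev/null; python3 -m crank '0 0 0 0 0 0'>/dev/null; python3 to.py .5733 -.178 .127 83.45
```

```text
row: -0.0059 0.0383 -0.0022 -0.0017 0.0001 0.0003 | rows 1.0 t 44.35 pos [ 0.5718 -0.1719  0.1653] [-8.990e+01 -2.000e-02  8.346e+01] F [ 1.  -0.6 -1.5] op 0.0091
```

```bash
python3 -m crank '-0.006 0 -0.0016 0 0 0;-0.006 0.02 -0.0016 0 0 0;-0.006 0.033 -0.0016 0 0 0;-0.006 0.038 -0.0016 0 0 0;-0.006 0.038 -0.0016 0 0 0'|sed -n '2p;4p'; python3 -m crank '0 0.003 0 0 0 0;0 0.003 0 0 0 0'|sed -n '2p;4p'; python3 -m crank '0 0.003 0 0 0 0;0 0.003 0 0 0 0'|sed -n '2p;4p';python3 -m crank '0 0.004 0 0 0 0;0 0.004 0 0 0 0'|sed -n '2p;4p'; python3 -m crank '0 0.004 0 0 0 0;0 0.004 0 0 0 0'|sed -n '2p;4p'
```

```text
ee_pos: [0.5733, -0.1784, 0.1274]
wrist_force: [0.0, -1.1, -2.7]
ee_pos: [0.5735, -0.1784, 0.1248]
wrist_force: [0.2, -0.4, -2.2]
ee_pos: [0.5733, -0.1783, 0.1212]
wrist_force: [0.0, -0.2, -3.1]
ee_pos: [0.5731, -0.1783, 0.1167]
wrist_force: [-0.1, -0.7, -2.3]
ee_pos: [0.5731, -0.1783, 0.1127]
wrist_force: [0.0, -0.1, -2.7]
```

```bash
python3 -m crank '0 0.005 0 0 0 0;0 0.01 0 0 0 0;0 0.01 0 0 0 0'|sed -n '2p;4p'; python3 -m crank '0 0.005 0 0 0 0;0 0.01 0 0 0 0;0 0.01 0 0 0 0'|sed -n '2p;4p';python3 -m crank '0 0.004 0 0 0 0;0 0.007 0 0 0 0;0 0.007 0 0 0 0'|sed -n '2p;4p'; python3 -m crank '0 0.002 0 0 0 0;0 0.002 0 0 0 0'|sed -n '2p;4p'; python3 -m crank '0 0.001 0 0 0 0;0 0.001 0 0 0 0'|sed -n '2p;4p';python3 -m crank '0 0.001 0 0 0 0;0 0.001 0 0 0 0'|sed -n '2p;4p'; python3 -m crank '0 0.0007 0 0 0 0;0 0.0007 0 0 0 0'|sed -n '2p;4p'
```

```text
ee_pos: [0.5729, -0.1782, 0.1023]
wrist_force: [0.2, -0.3, -2.0]
ee_pos: [0.5729, -0.1783, 0.0923]
wrist_force: [-0.5, -0.5, -2.4]
ee_pos: [0.5731, -0.1783, 0.0858]
wrist_force: [0.0, -0.0, -3.1]
ee_pos: [0.5733, -0.1784, 0.0842]
wrist_force: [0.0, 0.0, -3.1]
ee_pos: [0.5733, -0.1784, 0.0833]
wrist_force: [-0.0, 1.0, -2.0]
ee_pos: [0.5734, -0.1784, 0.0829]
wrist_force: [-1.1, 0.5, 1.5]
ee_pos: [0.5735, -0.1785, 0.0829]
wrist_force: [-4.1, -0.2, 6.5]
```

```bash
python3 -m crank '0 -0.0005 0 0 0 0;0 -0.0005 0 0 0 0;0 -0.0005 0 0 0 0' 0.34|sed -n '2p;4,5p'; python3 -m crank '0 -0.03 0 0 0 0;0 -0.08 0 0 0 0;0 -0.13 0 0 0 0;0.05 -0.15 0.03 0 0 0;0.1 -0.15 0.06 0 0 0;0.15 -0.15 0.1 0 0 0;0.18 -0.15 0.15 0 0 0;0.18 -0.15 0.2 0 0 0' -1|sed -n '2p'; python3 - <<'E'
from h import *
a=snap('top','t6.png');b=snap('side','s6.png')
c=lambda im,x,y,w,h,k:cv2.resize(im[y:y+h,x:x+w,::-1],None,fx=k,fy=k,interpolation=cv2.INTER_CUBIC)
cv2.imwrite('pics/c11.png',np.vstack([np.hstack([c(a,284,160,80,60,5),c(b,240,140,80,60,5)]),np.hstack([c(a,190,155,160,120,2.5),c(b,180,140,160,120,2.5)])]))
im=a[...,::-1]; m=(im.min(2)>120).astype(np.uint8); N,l,s,ct=cv2.connectedComponentsWithStats(m)
for i in range(1,N):
    if s[i,4]>1000 and 120<ct[i][1]<260:
        ys,xs=np.nonzero(l==i); rc=cv2.minAreaRect(np.c_[xs,ys].astype(np.float32)); print(s[i],rc,back('top',rc[0],.018))
E
```

```text
ee_pos: [0.5734, -0.1784, 0.082]
wrist_force: [0.0, -0.4, -0.2]
opening: 0.028
ee_pos: [0.4263, 0.0111, 0.2315]
[ 422   88   90   84 3981] ((466.5, 129.5), (83.0, 89.0), 90.0) [[ 0.83315382 -0.81409115  0.018     ]]
[ 133  162   73   66 3403] ((168.80731201171875, 194.66586303710938), (71.24646759033203, 64.43729400634766), 1.7899105548858643) [[0.559214  0.3086868 0.018    ]]
```

View pics/c11.png

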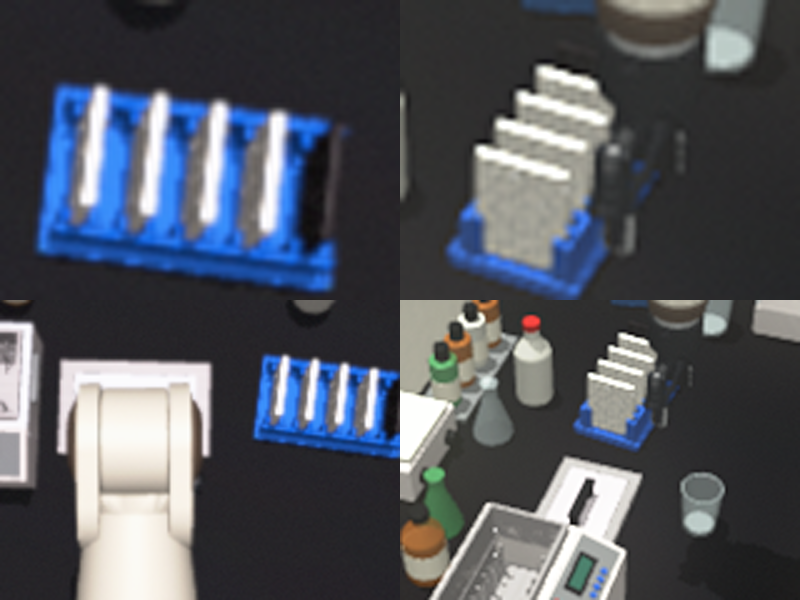

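```bash
python3 to.py .554 .0315 .2 0.3; python3 -m crank '0.0 0 0.0 0 0.15 0;0 0 0 0 0.3 0;0 0 0 0 0.45 0;0 0 0 0 0.6 0;0 0 0 0 0.75 0;0 0 0 0 0.9 0;0 0 0 0 1.05 0;0 0 0 0 1.2 0' -1|sed -n '2,3p'; python3 to.py .554 .0315 .2 0.3
```

```text
row: 0.0348 0.0334 -0.1276 0.0004 1.454 0.0012 | rows 10.0 t 48.55 pos [0.4232 0.0111 0.2332] [-9.006e+01 -3.000e-02  8.361e+01] F [ 1.4 -0.4  0.1] op 0.0857
ee_pos: [0.4275, 0.009, 0.232]
tcp_rot: [-90.0, -0.0, 14.3]
row: 0.1281 0.032 -0.0095 0.0 0.2448 0.0001 | rows 3.0 t 49.35 pos [0.4275 0.009  0.232 ] [-90.    -0.    14.32] F [ 0.  -0.1  0.3] op 0.0853
```

```bash
python3 -m crank '0.04 0 -0.003 0 0.14 0;0.08 0.02 -0.006 0 0.24 0;0.12 0.04 -0.009 0 0.2448 0;0.128 0.06 -0.0095 0 0.2448 0;0.128 0.08 -0.0095 0 0.2448 0;0.128 0.08 -0.0095 0 0.2448 0'|sed -n '2,3p'; python3 to.py .554 .0315 .01 0.3; python3 - <<'E'
from h import *
b=snap('side','s7.png'); a=cv2.imread('pics/s4.png')[:,:,::-1]
d=np.abs(a.astype(int)-b).max(2); P=proj('side',[[.554,.031,.05],[.625,.14,.01],[.625,-.08,.01],[.485,-.08,.01]]); print(P.round(1))
for p in P: x,y=p.round().astype(int); print(d[y-4:y+5,x-4:x+5].max(), d[y-4:y+5,x-4:x+5].mean().round(1))
E
```

```text
ee_pos: [0.5526, 0.0323, 0.1487]
tcp_rot: [-90.0, 0.3, 0.7]
row: 0.0021 0.1387 -0.0007 0.0003 0.0063 -0.0052 | rows 3.0 t 49.95 pos [0.5526 0.0323 0.1487] [-90.02   0.3    0.66] F [-0.7  0.5  0.5] op 0.0855
[[252.7 218.3]
 [226.7 240. ]
 [245.8 203.5]
 [276.8 210.8]]
12 4.0
110 41.2
6 2.8
6 2.6
```

```bash
python3 -m crank '0.001 0.045 0 0 0 0;0.001 0.09 0 0 0 0;0.001 0.115 0 0 0 0;0.001 0.13 0 0 0 0;0.001 0.139 0 0 0 0;0.001 0.139 0 0 0 0'|sed -n '2,4p'; python3 -m crank '0 0 0 0 0 0;0 0 0 0 0 0;0 0 0 0 0 0;0 0 0 0 0 0;0 0 0 0 0 0;0 0 0 0 0 0' 1 60|sed -n '2,5p'; python3 -m crank '0 -0.02 0 0 0 0;0 -0.06 0 0 0 0;0 -0.1 0 0 0 0;0 -0.14 0 0 0 0;0 -0.18 0 0 0 0;0 -0.21 0 0 0 0;0 -0.21 0 0 0 0'; python3 to.py .5775 .289 .22 0.3
```

```text
ee_pos: [0.5547, 0.0324, 0.0135]
tcp_rot: [-90.0, -0.0, 0.7]
wrist_force: [-0.0, -0.2, 0.2]
ee_pos: [0.5546, 0.0325, 0.0137]
tcp_rot: [-90.0, -0.0, 0.7]
wrist_force: [-0.4, 0.7, 4.8]
opening: 0.0165
time: 51.9
ee_pos: [0.5556, 0.0325, 0.2267]
tcp_rot: [-90.0, -0.3, 0.7]
wrist_force: [0.4, -0.4, -5.3]
opening: 0.0167
row: 0.0248 0.0069 0.2562 -0.0003 0.0063 0.0053 | rows 6.0 t 51.9 pos [0.5556 0.0325 0.2267] [-89.98  -0.3    0.66] F [ 0.4 -0.4 -5.3] op 0.0167
```

```bash
python3 -m crank '0.004 0 0.04 0 0.01 0;0.008 0 0.085 0 0.014 0;0.012 0 0.13 0 0.014 0;0.016 0 0.175 0 0.014 0;0.02 0 0.215 0 0.014 0;0.023 0 0.245 0 0.014 0;0.023 0 0.255 0 0.014 0;0.023 0 0.255 0 0.014 0'|sed -n '2,3p'; python3 -m crank '0 0 0 0 0 0'>/dev/null; python3 to.py .5778 .2907 .185 -0.2
```

```text
ee_pos: [0.5737, 0.2887, 0.2202]
tcp_rot: [-90.1, 0.2, -0.0]
row: 0.0037 0.0367 0.004 0.0014 0.0008 -0.0018 | rows 1.0 t 52.8 pos [0.5742 0.2868 0.2217] [-90.08   0.1   -0.15] F [-0.9 -0.9 -5.4] op 0.0164
```

```bash
python3 -m crank '0.0037 0.015 0.004 0 0 0;0.0037 0.03 0.004 0 0 0;0.0037 0.037 0.004 0 0 0;0.0037 0.037 0.004 0 0 0'|sed -n '2,4p'; python3 to.py .5778 .2907 .176 -0.2;  python3 - <<'E'
from h import *
b=snap('side','s8.png');a=snap('top','t8.png')
c=lambda im,x,y,w,h,k:cv2.resize(im[y:y+h,x:x+w,::-1],None,fx=k,fy=k,interpolation=cv2.INTER_CUBIC)
cv2.imwrite('pics/c12.png',np.hstack([c(b,180,200,85,85,6),c(a,128,155,60,85,6)[:, :300]]))
E
```

```text
ee_pos: [0.5778, 0.2906, 0.1843]
tcp_rot: [-90.1, 0.1, -0.2]
wrist_force: [-0.5, -0.1, -5.3]
row: 0.0001 0.0083 0.0001 0.0012 0.0 -0.0022 | rows 1.0 t 53.2 pos [0.5778 0.2906 0.1843] [-90.07   0.12  -0.2 ] F [-0.5 -0.1 -5.3] op 0.0169
```

View pics/c12.png

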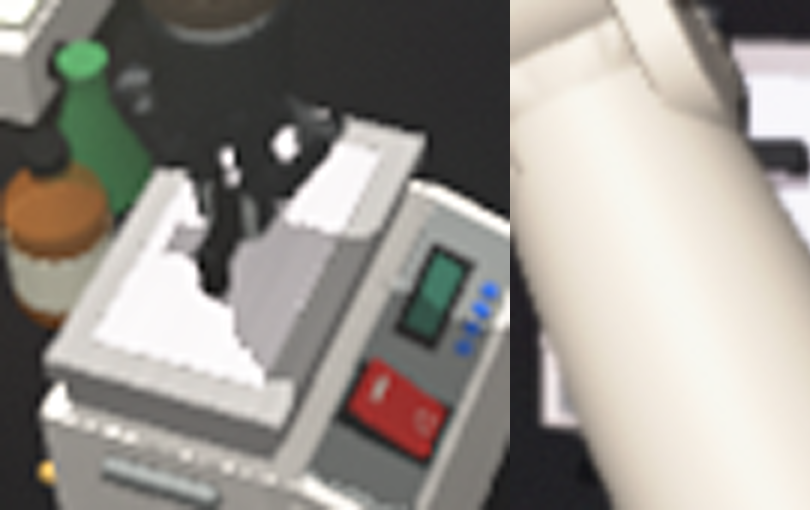

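```bash
python3 - <<'E'
from fit import *
S=lambda p:tile((180,200),6,p); a,b=.069,.111
for z in(.186,.1886): print(fit([('side',(a,b,z),S((47,362))),('side',(-a,-b,z),S((425,135))),('side',(-a,b,z),S((287,428)))],[.58,.29,0]))
S0=lambda p:tile((183,215),5,(p[0]-400,p[1]));z=.164
print(fit([('side',(a,b,z),S0((422,247))),('side',(-a,-b,z),S0((736,65))),('side',(-a,b,z),S0((617,302)))],[.58,.29,0]))
E
```

```text
(array([0.57848149, 0.28795391, 0.00834492]), array([[ 0.36983594, -0.03848392],
       [-0.22398608,  0.36865151],
       [-0.15931156, -0.2184945 ]]))
(array([0.57752419, 0.28985383, 0.00869493]), array([[ 0.29245339, -0.01804446],
       [-0.1694435 ,  0.28790921],
       [-0.13289214, -0.18183354]]))
(array([ 0.58118148,  0.29016021, -0.00971712]), array([[ 0.15769696, -0.07643006],
       [-0.01760475, -0.28887906],
       [-0.1380645 ,  0.31891371]]))
```

```bash
python3 -m crank '0.0015 0.004 0.0007 0 0.009 0;0.0015 0.007 0.0007 0 0.009 0;0.0015 0.009 0.0007 0 0.009 0;0.0015 0.009 0.0007 0 0.009 0'|sed -n '2,4p';  python3 -m crank '0 0.003 0 0 0 0;0 0.003 0 0 0 0'|sed -n '2p;4p'; python3 -m crank '0 0.003 0 0 0 0;0 0.003 0 0 0 0'|sed -n '2p;4p'
```

```text
ee_pos: [0.5795, 0.2924, 0.1767]
tcp_rot: [-90.0, 0.0, -0.6]
wrist_force: [0.7, -0.5, -5.8]
ee_pos: [0.5795, 0.2924, 0.1737]
wrist_force: [-0.7, -0.1, -5.5]
ee_pos: [0.5795, 0.2923, 0.1706]
wrist_force: [0.1, 0.7, -5.4]
```

Below the rim top (0.1737) without contact; continue.

```bash
python3 -m crank '0 0.003 0 0 0 0;0 0.003 0 0 0 0'|sed -n '2p;4p'; python3 -m crank '0 0.003 0 0 0 0;0 0.003 0 0 0 0'|sed -n '2p;4p'; python3 -m crank '0 0.002 0 0 0 0;0 0.002 0 0 0 0'|sed -n '2p;4p';python3 -m crank '0 0.0015 0 0 0 0;0 0.0015 0 0 0 0'|sed -n '2p;4p';python3 -m crank '0 0.001 0 0 0 0;0 0.001 0 0 0 0'|sed -n '2p;4p'
```

```text
ee_pos: [0.5795, 0.2923, 0.1676]
wrist_force: [-0.5, -0.3, -5.3]
ee_pos: [0.5795, 0.2923, 0.1646]
wrist_force: [-0.2, -1.2, -5.0]
ee_pos: [0.5796, 0.2924, 0.1628]
wrist_force: [-0.0, 0.1, -5.1]
ee_pos: [0.5796, 0.2924, 0.1613]
wrist_force: [0.3, 0.5, -5.6]
ee_pos: [0.5796, 0.2924, 0.1604]
wrist_force: [-0.4, 0.3, -5.5]
```

```bash
python3 -m crank '0 0.001 0 0 0 0;0 0.001 0 0 0 0'|sed -n '2p;4p'; python3 -m crank '0 0.0007 0 0 0 0;0 0.0007 0 0 0 0'|sed -n '2p;4p'; python3 -m crank '0 0 0 0 0 0;0 0 0 0 0 0;0 0 0 0 0 0;0 0 0 0 0 0;0 0 0 0 0 0' -1|sed -n '2,5p'; python3 -m crank '0 -0.04 0 0 0 0;0 -0.08 0 0 0 0;0 -0.12 0 0 0 0;-0.05 -0.12 0 0 0 0;-0.1 -0.12 -0.05 0 0 0;-0.15 -0.12 -0.1 0 0 0;-0.2 -0.12 -0.15 0 0 0;-0.2 -0.12 -0.2 0 0 0'|sed -n '2p'; python3 -m crank '0 0 -0.05 0 0 0;0 0 -0.05 0 0 0'|sed -n '2p'; python3 - <<'E'
from h import *
b=snap('side','s9.png');a=snap('top','t9.png')
c=lambda im,x,y,w,h,k:cv2.resize(im[y:y+h,x:x+w,::-1],None,fx=k,fy=k,interpolation=cv2.INTER_CUBIC)
cv2.imwrite('pics/c13.png',np.vstack([np.hstack([c(a,128,158,80,75,5),c(b,183,215,80,75,5)]),np.hstack([c(a,284,170,80,45,5),c(b,242,148,80,45,5)])]))
E
```

```text
ee_pos: [0.5797, 0.2924, 0.1598]
wrist_force: [1.0, 0.0, -3.4]
ee_pos: [0.5797, 0.2924, 0.1597]
wrist_force: [-1.9, -1.7, 2.8]
ee_pos: [0.5797, 0.2924, 0.1589]
tcp_rot: [-90.0, -0.0, -0.7]
wrist_force: [-0.4, -0.3, 0.2]
opening: 0.0851
ee_pos: [0.3985, 0.1425, 0.279]
ee_pos: [0.3994, 0.0888, 0.2801]
```

View pics/c13.png

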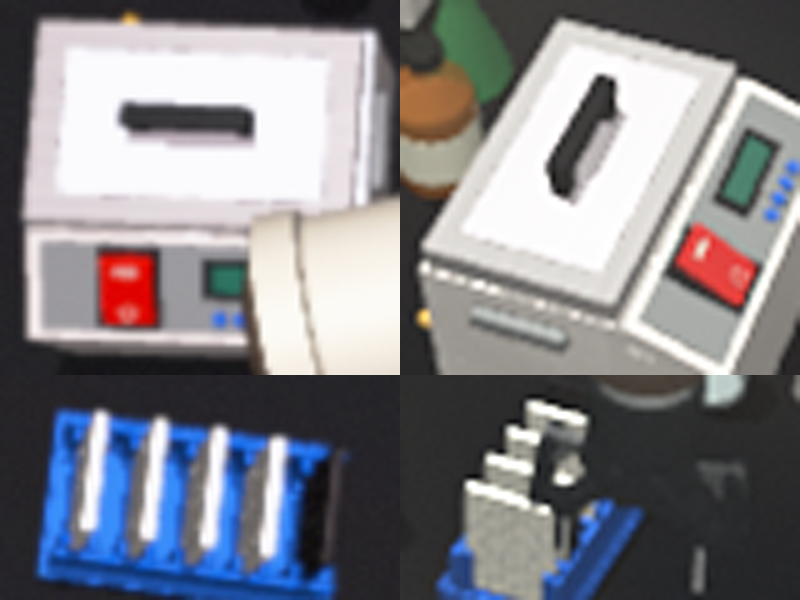

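```bash
python3 -m crank '0 0 0 0 0 0;0 0 0 0 0 0;0 0 0 0 0 0;0 0 0 0 0 0'; python3 -c "
from workcell import bot
print(bot.job_done())"
```

```text
time: 57.5
ee_pos: [0.4002, 0.0938, 0.2786]
tcp_rot: [-90.0, 0.0, -0.6]
wrist_force: [0.7, 0.3, -0.5]
opening: 0.0854
the job is handed in; nothing more can be done
None
```

I switched the rocker off with the lid on, moved all four white plates from the basket into rack slots 2–5, and put the lid back on the cleaner. The job is handed in at 57.5 s of the 210 s allowed; the hand-in gave no verdict.

**Last checks**
- **Rocker:** it matches the off outline in the picture. The first press did nothing, because the fingertips stood about 29 mm higher than the stated TCP offset. I found this from the pictures and the missing force, pressed again lower, and used the contact heights for every later grasp.
- **Plates:** each one bottomed out at the expected seat height, to within about 0.5 mm. All four look upright in the rack, and the black plate in slot 1 looks unmoved.
- **Lid:** it came to rest at the expected height with no force on the way down, and it looks square and level. I did not measure its final centring from a picture.

**Disagreement:** the side camera read about 3 mm farther along x than the top camera and the robot, so I corrected for it.

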